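# Change over the cell tester

### The arm

A 7-joint arm with a two-finger parallel gripper is mounted at the origin on a cart in front of the work surface, level with it; the furniture and walls round the work are solid. World frame = base frame: x ahead of the robot, y to its left, z up, the work surface at z = 0. Lengths are in m, angles in rad, forces in N, time in s.
With the tool pointing down it reaches from about 0.4 to 0.9 m from the base axis. Payload 5.6 kg.
Tool frame: the origin (TCP) lies midway between the tips of the shut fingers; the grasp point (between the pads) lies 19 mm behind it; z points along the fingers, y is the line along which they close (so a half turn about z gives the same grasp; the last joint's range is limited). The gripper opens to 92 mm and grips with 3 to 60 N. Pads are 20 mm wide; open, the fingers measure 128 mm over their backs; the gripper's body (75 mm by 189 mm) begins 69 mm behind the grasp point.
Start: joints at [1.228, 0.468, -0.012, 1.603, 0.006, 1.071, -0.056], TCP at [0.192, -0.621, 0.215] pointing down, gripper open.
Joint ranges: [-2.53, 2.53], [-0.31, 2.02], [-1.57, 1.55], [0.28, 2.44], [-1.29, 4.43], [0.15, 1.84], [-2.92, 2.92]. Speed limits (rad/s): [2.57, 2.57, 3.14, 3.14, 3.14, 3.14, 3.14].

### API

Orientations are given as a rotation vector (axis times angle).
In Python, from cell import arm gives the robot as it stands.
- The arm moves only by the tool send_rows, never from a script. Its argument "rows" is a list of rows, each a list of 3 entries, a list of its own where there are three numbers: the shift along the world's x, y, z in mm, then the turn about the world's z in degrees, then the closure, from 0 (fully open) to 1 (shut). A call has 1 to 12 rows; each row shifts and turns the commanded pose from where the row before left it; what a row does not reach is not made up. A row lasts 1/12 s, in which the tool goes at most 41.7 mm and 7.16 degrees, less where a joint would pass 70% of its speed; a pose out of reach is approached as far as the arm can. A call is refused whole if a number of a shift passes 41.7 or a number of a turn 7.16, either way. A call with a gripper value outside its range is refused whole. The fingers move at their own pace and stop on an object; "force" is the grip in N (left out, the last holds). Time passes only in rows, so rows that do not move let the fingers close. It gives the time, the measured TCP pose, the force, the opening and the grip force at its end, in the units of the state.
- arm.get_state(): the state, without advancing time (a new reading comes with each control period).
- arm.get_image(name): name is "scene" or "side" or "wrist"; returns (picture, depth): 480x640x3 uint8, red, green, blue; 480x640 float32, m along the optical axis (not along the pixel's ray), 0 where there is no reading.
- arm.camera_params(name): a dict with "intrinsics" (3x3 intrinsics, pixels), "rvec" (rotation vector, rad) and "tvec" (3), from world to camera coordinates, as OpenCV has them. Camera axes: x right, y down, z forward; pixel columns grow to the right and rows downward; lengths in m; the calibration is good to about 2 mm. A picture is of the moment at which its call begins: read the wrist's pose just before it. camera_params takes no time and is no camera call; for the wrist camera it gives the pose at the moment of the call.
- arm.sign_off(): hands the job in; it is judged then, once.
Trained networks look in the newest picture that a camera, given by its name, has taken for a name from the list of things; names that differ only in an ending like _2 or _b are one class to them, and where a whole thing is asked for, a point or a joint stands for the part that bears it (a point fixed in the world has none). Each returns a list of dicts, best first, with "confidence" (0 to 1); they miss things now and then, are a little off and sometimes report something else, mostly with a low value. They report only what shows in the picture. A call takes as long as a camera call. They do not tell look-alikes from the thing itself.
- arm.boxes_of(name, camera): "uv" ([column, row] in pixels, amid what is visible of it).
- arm.regions_of(name, camera): "pixels" (480x640 bool, what is visible of it) and "uv" ([column, row] in pixels, amid what is visible of it).
- arm.mark_of(name, camera): "uv" ([column, row] in pixels: a listed point, or the origin of a listed thing).
The state is a dict: "time": time; "q": joint angles; "qd": joint speeds; "tau": joint torques, N m; "eef_pos": TCP position; "eef_rot": TCP orientation; "wrist_force": force on the tool from outside, world axes, zero at the start; "ft_torque": the same for the moment, N m; "grip_width": finger opening in m; "gripper_force": force on a finger pad.
Only numpy, scipy, OpenCV 4.12 (cv2) and the standard library are available. Lean on these libraries where they do the work, as an engineer would, in place of code of your own. Each camera call takes 0.05 s, during which the arm holds its last target. There are 200 camera calls.

### The job

Change over the cell tester: swing its lid back past upright so that it stays open by itself, lay the tested cells that are in it in the tray, and lay every cell that stands waiting on the bench on its side in a cradle of the tester, with its raised + end towards the tester's front. Then shut the lid fully, press the start button all the way down and let it come up again. Leave the flux pot, the tape roll and the red clip where they are.

Things in the scene. Friction and masses are not known exactly. Their poses are not given: they have to be found in the camera images.
- waiting_1: Waiting cell: a plain cylinder 26 mm across and 65 mm long, about 0.1 kg, with a raised steel button (the + end, 11 mm across, 3 mm high) in the middle of one end face; the other end is flat. Origin in its middle (32.5 mm from either end face); its z axis runs along it towards the raised end. Stands on its flat end on the mat to the right of the tester. May be absent (2 or 3 are there).
- waiting_2: Waiting cell: a plain cylinder 26 mm across and 65 mm long, about 0.1 kg, with a raised steel button (the + end, 11 mm across, 3 mm high) in the middle of one end face; the other end is flat. Origin in its middle (32.5 mm from either end face); its z axis runs along it towards the raised end. Stands on its flat end on the mat to the right of the tester. May be absent (2 or 3 are there).
- waiting_3: Waiting cell: a plain cylinder 26 mm across and 65 mm long, about 0.1 kg, with a raised steel button (the + end, 11 mm across, 3 mm high) in the middle of one end face; the other end is flat. Origin in its middle (32.5 mm from either end face); its z axis runs along it towards the raised end. Stands on its flat end on the mat to the right of the tester. May be absent (2 or 3 are there).
- tested_1: Tested cell: a plain cylinder 26 mm across and 65 mm long, about 0.1 kg, with a raised steel button (the + end, 11 mm across, 3 mm high) in the middle of one end face; the other end is flat. Origin in its middle (32.5 mm from either end face); its z axis runs along it towards the raised end. Lies in cradle 1 of the tester at the start, raised end to the front. May be absent (1 or 2 are there).
- tested_2: Tested cell: a plain cylinder 26 mm across and 65 mm long, about 0.1 kg, with a raised steel button (the + end, 11 mm across, 3 mm high) in the middle of one end face; the other end is flat. Origin in its middle (32.5 mm from either end face); its z axis runs along it towards the raised end. Lies in cradle 2 of the tester at the start, raised end to the front. May be absent (1 or 2 are there).
- tested_3: Tested cell: a plain cylinder 26 mm across and 65 mm long, about 0.1 kg, with a raised steel button (the + end, 11 mm across, 3 mm high) in the middle of one end face; the other end is flat. Origin in its middle (32.5 mm from either end face); its z axis runs along it towards the raised end. Lies in cradle 3 of the tester at the start, raised end to the front. May be absent (1 or 2 are there).
- tray: Loose black open tray, 104 x 150 mm outside, 24 mm high, walls and floor 3 mm, on the bench beyond the preheater and the small clip stand. Origin under its centre, x along its short side (away from the robot), y along its long side, z up. Takes two cells side by side, lying along its x.
- tester: Cell tester, fixed to the bench: base plate (top 14 mm above the bench) with three cradles under a hinged lid frame, 180 mm wide; across its front a grey console 62 x 180 mm, top 30 mm above the bench, front face 118 mm from the origin. Origin on the bench under the middle cradle; x runs from its front (handle side, towards the robot) to its back (hinge side), y to its left, z up.
- cradle_1 (a point): Centre of a cell lying properly in the left cradle, 40 mm above the bench; axes as the tester's, the cell lies along x. Cradles are 52 mm apart. Each is two V saddles 24 mm before and behind this point, 27 mm across, tops 8 mm below it; beside them it is free down to the base plate. Contact bars 48 mm high close the ends: faces 39.5 mm before and 36.5 mm behind this point.
- contact_1 (a point): + contact of the left cradle on the front contact bar, 39.5 mm in front of the cradle's centre; a cell's raised end must face it.
- cradle_2 (a point): Centre of a cell lying properly in the middle cradle, 40 mm above the bench; axes as the tester's, the cell lies along x. Cradles are 52 mm apart. Each is two V saddles 24 mm before and behind this point, 27 mm across, tops 8 mm below it; beside them it is free down to the base plate. Contact bars 48 mm high close the ends: faces 39.5 mm before and 36.5 mm behind this point.
- contact_2 (a point): + contact of the middle cradle on the front contact bar, 39.5 mm in front of the cradle's centre; a cell's raised end must face it.
- cradle_3 (a point): Centre of a cell lying properly in the right cradle, 40 mm above the bench; axes as the tester's, the cell lies along x. Cradles are 52 mm apart. Each is two V saddles 24 mm before and behind this point, 27 mm across, tops 8 mm below it; beside them it is free down to the base plate. Contact bars 48 mm high close the ends: faces 39.5 mm before and 36.5 mm behind this point.
- contact_3 (a point): + contact of the right cradle on the front contact bar, 39.5 mm in front of the cradle's centre; a cell's raised end must face it.
- tester_lid (a joint): Hinge of the lid frame (0.3 kg): 0 shut, 1.57 upright, 1.95 at its back stop. It is not held: short of upright it falls shut, past upright it falls to the back stop and stays. The hinge axis is parallel to the tester's y, 60 mm behind its origin (tester x) and 61 mm above the bench. Shut, its pressure pads hang 2 mm above seated cells.
- lid_bar (a point): Middle of the lid's bar handle: round steel bar 10 mm thick, 68 mm long, parallel to the hinge (tester y), 150 mm from the hinge axis, 27 mm clear gap between bar and lid frame. With the lid shut it is above the console, 61 mm above the bench.
- start_button (a joint): Start button on the console: 0 up, 0.006 (m) fully down; a spring pushes it back up; fully down takes 5 N from above.
- start_button_top (a point): Middle of the top face of the start button (24 mm across, pressed downwards), at the right end of the tester's console.
- flux_pot: Small flux pot with black cap, 42 mm across, 30 mm high; a bystander, to be left where it is. Origin under its centre.
- tape_black: Roll of black tape lying flat, 59 mm across, 19 mm high; a bystander, to be left where it is. Origin under its centre.
- croc_red: Red crocodile clip, 56 mm long; a bystander, to be left where it is. Origin under its centre.
- board_preheater: Large flat preheater box standing to the left, fixed: 320 mm along its x, 428 mm along its y, rim 56 mm high, raised cover (from -143 to 89 mm in x, from -142 to 178 mm in y) 87 mm high. Origin under its centre. Not part of the job, only in the way.
- helping_hands: Small stand with two clip arms, fixed: 56 mm round foot, arms 120 mm long along its y, 95 mm high. Origin under its centre. Not part of the job, only in the way.
Things that resemble listed ones, but are neither listed nor needed, are in the scene too. What is shaped like the tested_2 but brown is not meant.

How it is judged:
By the outcome, as a careful person would: the job done as asked, in the order asked, and still so for the second after the job is handed in, with the robot touching nothing.
Of tested_1, tested_2, tested_3 only 1 to 2 are there at a start; the rules pass over those that are not, and their reading is None.
Of waiting_1, waiting_2, waiting_3 only 2 to 3 are there at a start; the rules pass over those that are not, and their reading is None.
At some moment in a run one of tray may be knocked a few centimetres aside while the robot is not near it.
Once in a run the grip may slacken for a moment while it holds something.
It also fails if it takes over 210 s, if anything falls off the work surface, if the arm or the gripper's body presses on something with over 40 N, if the wrist force passes 120 N, or if a joint passes its speed limit or range.

## Working session

There is one attempt and no reset: what is moved stays moved. The work goes in short steps, Python scripts to look and compute and a tool call to move; the robot and the scene stay as the last step left them, time stands still between calls to the robot, and variables do not carry over. Pictures are saved under pics/ and viewed, at most 17 in all, crops included, and the job is handed in when it is done.

Besides the shell and the picture viewer there is one more tool, called by a JSON object that holds its "op" and its "data". send_rows: Moves the arm, as the interface text tells. Its arguments: {"type":"object","properties":{"rows":{"type":"array","items":{"type":"array"}},"force":{"type":"number"}},"required":["rows"]}

```bash
ls; mkdir -p pics
cat > h.py <<'E'
from cell import arm
import numpy as np, cv2
def cam(n):
    p=arm.camera_params(n); R=cv2.Rodrigues(np.array(p["rvec"],float))[0]
    return np.array(p["intrinsics"]),R,np.array(p["tvec"],float).ravel()
def shot(n,f=None):
    c=cam(n); im,d=arm.get_image(n)
    if f: cv2.imwrite("pics/"+f+".png",im[:,:,::-1])
    return im,d,c
def back(uv,z,c):  # depth z -> world
    K,R,t=c; uv=np.atleast_2d(uv); z=np.atleast_1d(z)
    p=np.c_[uv,np.ones(len(uv))]@np.linalg.inv(K).T*z[:,None]
    return (p-t)@R
def plane(uv,h,c): # intersect ray with world z=h
    K,R,t=c; o=-R.T@t; r=R.T@np.linalg.inv(K)@np.array([uv[0],uv[1],1.])
    return o+r*(h-o[2])/r[2]
def proj(P,c):
    K,R,t=c; q=(np.atleast_2d(P)@R.T+t)@K.T; return q[:,:2]/q[:,2:]
def cloud(d,c,m=None):
    m=(d>0) if m is None else m&(d>0); v,u=np.nonzero(m)
    return back(np.c_[u,v],d[v,u],c)
E
python3 - <<'E'
from h import *
np.set_printoptions(precision=3,suppress=True)
s=arm.get_state(); print(s)
for n in ("scene","side"):
    im,d,c=shot(n,n+"0"); print(n,"pos",-c[1].T@c[2])
    for k in ("waiting_1","tested_1","tray","cradle_1","cradle_2","cradle_3","lid_bar","start_button_top","tester","helping_hands","board_preheater","flux_pot","tape_black","croc_red"):
        try: 
            r=arm.mark_of(k,n)
            for e in r[:6]:
                u,v=np.array(e["uv"]); z=d[int(v)%480,int(u)%640]
                print(k,round(e["confidence"],2),np.round(e["uv"]),back([u,v],z,c)[0])
        except Exception as ex: print(k,ex)
E
```

```text
pics
{'time': 0.0, 'q': array([ 1.228,  0.468, -0.012,  1.604,  0.006,  1.071, -0.056]), 'qd': array([ 0.   , -0.   , -0.002,  0.   , -0.001,  0.   ,  0.   ]), 'tau': array([ -0.   , -52.058,  -0.013, -24.375,  -0.057,   0.017,   0.   ]), 'eef_pos': array([ 0.192, -0.62 ,  0.214]), 'eef_rot': array([-3.105, -0.469,  0.001]), 'wrist_force': array([ 0.277,  0.968, -0.205]), 'ft_torque': array([ 0.009, -0.019, -0.039]), 'gripper_force': 0.0, 'grip_width': 0.09201401206136472}
scene pos [-0.128  0.314  0.867]
waiting_1 0.63 [422. 200.] [ 0.503 -0.521  0.039]
waiting_1 0.48 [404. 218.] [ 0.479 -0.426  0.046]
tested_1 0.72 [364. 259.] [ 0.423 -0.24   0.066]
tested_1 0.59 [498. 230.] [ 0.309 -0.592  0.026]
tested_1 0.46 [356. 271.] [ 0.407 -0.203  0.065]
tray 0.65 [225. 271.] [0.645 0.    0.004]
tray 0.61 [356. 271.] [ 0.407 -0.2    0.065]
cradle_1 0.73 [355. 272.] [ 0.405 -0.197  0.066]
cradle_1 0.7 [362. 255.] [ 0.434 -0.243  0.066]
cradle_1 0.59 [387. 243.] [ 0.424 -0.313  0.069]
cradle_1 0.55 [367. 242.] [ 0.457 -0.28   0.069]
cradle_1 0.29 [406. 216.] [ 0.476 -0.433  0.051]
cradle_2 0.
[... 1581 characters left out ...]
le_3 0.83 [295. 254.] [ 0.208 -0.657  0.422]
cradle_3 0.64 [321. 262.] [ 0.462 -0.304  0.055]
cradle_3 0.63 [306. 261.] [ 0.431 -0.274  0.049]
cradle_3 0.33 [281. 259.] [ 0.184 -0.659  0.422]
lid_bar 0.84 [291. 271.] [ 0.213 -0.633  0.365]
start_button_top 0.41 [316. 283.] [ 0.411 -0.371  0.051]
start_button_top 0.3 [324. 264.] [ 0.487 -0.28   0.02 ]
tester 0.72 [306. 271.] [ 0.417 -0.302  0.039]
tester 0.41 [291. 271.] [ 0.213 -0.632  0.367]
board_preheater 0.64 [358. 296.] [ 0.487 -0.451  0.039]
flux_pot 0.41 [312. 328.] [ 0.334 -0.486  0.031]
tape_black 0.37 [297. 236.] [ 0.216 -0.65   0.449]
croc_red 0.53 [335. 343.] [ 0.375 -0.526 -0.003]
croc_red 0.47 [325. 201.] [ 0.676  0.041 -0.003]
```

Run:
```python
import cv2
a=cv2.imread("pics/scene0.png")[150:390,150:550]
cv2.imwrite("pics/s0c.png",cv2.resize(a,(800,480),interpolation=cv2.INTER_CUBIC))
a=cv2.imread("pics/side0.png")[150:400,180:480]
cv2.imwrite("pics/d0c.png",cv2.resize(a,(720,600),interpolation=cv2.INTER_CUBIC))
```

```text
(no output)
```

View pics/s0c.png

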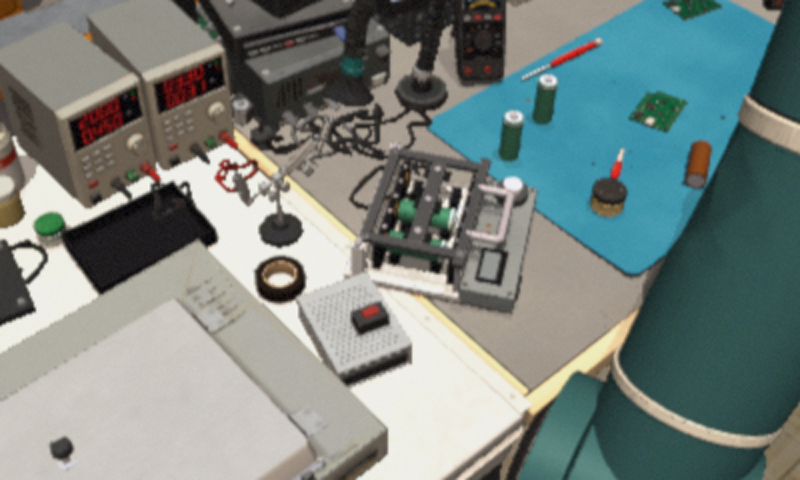

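View pics/d0c.png

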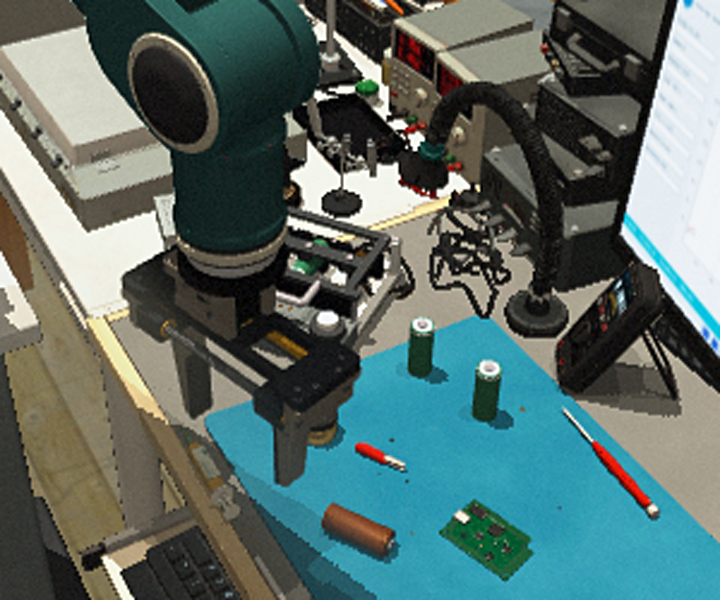

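The scene view shows two green standing cells, at scene pixels (404,218) and (422,200). The brown cylinder at (498,230) is the decoy. Green cells also show under the lid, near (354,255) and (371,257). I'll move over the tester for a wrist view.

{"op": "send_rows", "data": {"rows": [[[0, 0, 35], 0, 0], [[0, 0, 35], 0, 0], [[15, 20, 25], 0, 0], [[25, 35, 10], 0, 0], [[25, 30, 10], 0, 0], [[25, 30, 10], 0, 0], [[25, 30, 10], 0, 0], [[25, 30, 10], 0, 0], [[25, 30, 0], 0, 0], [[25, 30, 0], 0, 0], [[10, 10, 0], 0, 0], [[0, 0, 0], 0, 0]]}}

```text
time: 2.5
eef_pos: [0.3939, -0.3739, 0.3595]
eef_rot: [-3.104, -0.481, -0.003]
wrist_force: [-0.1, 0.8, -1.5]
grip_width: 0.0918
gripper_force: 0.0
```

Run:
```python
from h import *
np.set_printoptions(precision=3,suppress=True)
s=arm.get_state(); print(s["eef_pos"],s["eef_rot"],s["wrist_force"])
im,d,c=shot("wrist","w1"); print("pos",-c[1].T@c[2],c[1])
np.savez("w1.npz",im=im,d=d,K=c[0],R=c[1],t=c[2])
for k in ("tested_1","cradle_1","lid_bar","start_button_top","waiting_1","tester"):
    for e in arm.mark_of(k,"wrist")[:4]:
        u,v=np.array(e["uv"]); print(k,round(e["confidence"],2),np.round(e["uv"]),back([u,v],d[int(v)%480,int(u)%640],c)[0])
```

```text
[ 0.394 -0.374  0.36 ] [-3.104 -0.481 -0.003] [-0.071  0.848 -1.472]
pos [ 0.457 -0.353  0.53 ] [[ 0.304 -0.953  0.   ]
 [-0.925 -0.295  0.238]
 [-0.226 -0.072 -0.971]]
tested_1 0.59 [198. 141.] [ 0.418 -0.224  0.064]
tested_1 0.56 [242. 127.] [ 0.448 -0.267  0.065]
cradle_1 0.96 [195. 140.] [ 0.418 -0.22   0.064]
cradle_1 0.92 [282. 115.] [ 0.473 -0.304  0.064]
cradle_1 0.91 [235. 125.] [ 0.447 -0.26   0.067]
lid_bar 0.85 [264. 203.] [ 0.374 -0.313  0.066]
start_button_top 0.53 [321. 184.] [ 0.413 -0.369  0.052]
waiting_1 0.94 [396. 142.] [ 0.484 -0.432  0.069]
waiting_1 0.68 [468. 146.] [ 0.505 -0.515  0.056]
tester 0.94 [243. 127.] [ 0.448 -0.267  0.063]
tester 0.73 [237. 122.] [ 0.451 -0.26   0.064]
```

View pics/w1.png

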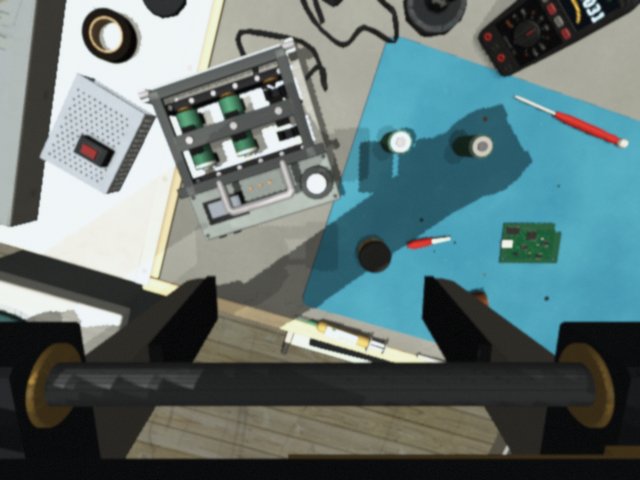

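The wrist view shows the tester at about (245,135). Green cells lie in cradle 1 (198,141) and cradle 2 (242,127), and cradle 3 (282,115) is empty. The bar handle is at (264,203) and the start button at (318,183). The waiting cells stand at (398,142) and (481,147). Next I'll fit the tester frame.

Run:
```python
from h import *
np.set_printoptions(precision=4,suppress=True)
z=np.load("w1.npz"); c=(z["K"],z["R"],z["t"]); d=z["d"]
v,u=np.nonzero(d>0); P=back(np.c_[u,v],d[v,u],c)
near=np.linalg.norm(P[:,:2]-[.43,-.28],axis=1)<.16
for lo,hi in ((.025,.035),(.008,.10),(.045,.051),(.056,.075)):
    m=near&(P[:,2]>lo)&(P[:,2]<hi)
    # biggest blob in metric grid
    g=np.zeros((400,400),np.uint8); ij=((P[m][:,:2]-[.23,-.48])*1000).astype(int); g[ij[:,0].clip(0,399),ij[:,1].clip(0,399)]=255
    g=cv2.morphologyEx(g,cv2.MORPH_CLOSE,np.ones((5,5)))
    n,l,st,ce=cv2.connectedComponentsWithStats(g)
    k=1+st[1:,4].argmax(); q=np.argwhere(l==k).astype(np.float32)
    r=cv2.minAreaRect(q); print(lo,hi,st[k,4],np.array(r[0])/1000+[.23,-.48],r[1],r[2])
C=[plane(x,.04,c)[:2] for x in ([195,140],[235,125],[282,115])]; print("cradles",C)
print("yaw",np.degrees(np.arctan2(C[0][0]-C[2][0],-(C[0][1]-C[2][1]))))
print("bar",plane([264,203],.061,c)); print("btn",plane([318,183],.04,c))
R=cv2.Rodrigues(np.array(arm.get_state()["eef_rot"]))[0]; print("tool x,y",R[:2,0],R[:2,1])
for uv in ([398,142],[481,147]):
    print("cell top",plane(uv,.068,c))
```

```text
0.025 0.035 5654 [ 0.3745 -0.3081] (61.434043884277344, 180.34353637695312) 35.70669174194336
0.008 0.1 30758 [ 0.4323 -0.2836] (187.74822998046875, 206.51657104492188) 35.18521499633789
0.045 0.051 2038 [ 0.4689 -0.2388] (36.085594177246094, 135.8359375) 34.902496337890625
0.056 0.075 11080 [ 0.4352 -0.2657] (162.41799926757812, 178.76974487304688) 35.18521499633789
cradles [array([ 0.4163, -0.2133]), array([ 0.4468, -0.2536]), array([ 0.474 , -0.3023])]
yaw -147.04366799671362
bar [ 0.3732 -0.3122  0.061 ]
btn [ 0.4124 -0.3655  0.04  ]
tool x,y [0.9562 0.2927] [ 0.2927 -0.9562]
cell top [ 0.4846 -0.4353  0.068 ]
cell top [ 0.5075 -0.5248  0.068 ]
```

{"op": "send_rows", "data": {"rows": [[[-2, 6, -15], -6.5, 0.8], [[-2, 6, -22], -6.5, 0.8], [[-2, 6, -22], -6.5, 0.8], [[-2, 6, -22], -6.5, 0.8], [[-2, 6, -22], -6.5, 0.8], [[-2, 6, -22], -6.5, 0.8], [[-2, 6, -22], -6.5, 0.8], [[-2, 6, -22], -6.5, 0.8], [[-2, 6, -22], -6.5, 0.8], [[-2, 6, -22], -6.5, 0.8], [[-1.5, 3, -22], -6.5, 0.8], [[0, 0, 0], 0, 0.8]]}}

```text
time: 3.85
eef_pos: [0.366, -0.3133, 0.1206]
eef_rot: [-2.792, 1.439, 0.012]
wrist_force: [-1.2, 0.4, -0.7]
grip_width: 0.0183
gripper_force: 0.0
```

```bash
cat >> h.py <<'E'
def tool():
    s=arm.get_state(); R=cv2.Rodrigues(np.array(s["eef_rot"]))[0]
    print("t",round(s["time"],2),"tcp",np.round(s["eef_pos"],4),"yang",round(np.degrees(np.arctan2(R[1,1],R[0,1])),1),"tilt",np.round(R[:,2],3),"w",round(s["grip_width"],4),"gf",round(s["gripper_force"],1),"F",np.round(s["wrist_force"],1),"q",np.round(s["q"],2))
E
python3 - <<'E'
from h import *
tool(); s=arm.get_state()
im,d,c=shot("wrist","w2")
P=cloud(d,c); m=(np.linalg.norm(P[:,:2]-[.3725,-.311],axis=1)<.045)&(P[:,2]>.05)&(P[:,2]<.075)
np.set_printoptions(precision=4,suppress=True); Q=P[m]
ex=np.array([.815,.579]);ey=np.array([-.579,.815])
print(len(Q)); a=Q[:,:2]@ex; b=Q[:,:2]@ey
print("hist",np.histogram(a,bins=np.arange(a.min(),a.max()+.005,.005)), "ref",np.array([.3725,-.311])@ex)
E
```

```text
t 3.85 tcp [ 0.366  -0.3133  0.1206] yang -144.5 tilt [-0.006  0.004 -1.   ] w 0.0183 gf 0.0 F [-1.2  0.4 -0.7] q [ 0.68  0.32 -0.05  2.08  0.02  0.75 -1.91]
4163
hist (array([1150,  976,  162,  158,  132,   80,   24,  690,  613,  178]), array([0.1206, 0.1256, 0.1306, 0.1356, 0.1406, 0.1456, 0.1506, 0.1556,
       0.1606, 0.1656, 0.1706])) ref 0.12351849999999998
```

View pics/w2.png

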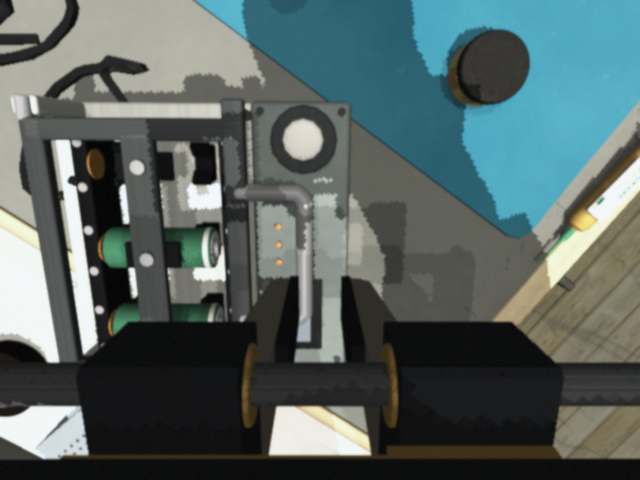

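The wrist picture shows the bar running between the fingers at (305,270), about 9 mm off centre. I'll correct that, go down and grip.

{"op": "send_rows", "data": {"rows": [[[5, 1.5, 0], 0, 0.8], [[4, 1, 0], 0, 0.8], [[0, 0, -20], 0, 0.8], [[0, 0, -20], 0, 0.8], [[0, 0, -20], 0, 0.8], [[0, 0, -10], 0, 0.8], [[0, 0, 0], 0, 0.8], [[0, 0, 0], 0, 1], [[0, 0, 0], 0, 1], [[0, 0, 0], 0, 1], [[0, 0, 0], 0, 1]], "force": 20}}

```text
time: 4.82
eef_pos: [0.3774, -0.3138, 0.0549]
eef_rot: [2.793, -1.435, 0.001]
wrist_force: [-4.2, -3.1, -1.9]
grip_width: 0.0089
gripper_force: 20.0
```

Run:
```python
from h import *
tool()
ex=np.array([.815,.579]);p=None
for k in range(0,106,7):
    a=np.radians(k); v=np.r_[ex*(-150*np.cos(a)),150*np.sin(a)]
    if p is not None: print(k,np.round(v-p,1))
    p=v
```

```text
t 4.82 tcp [ 0.3774 -0.3138  0.0549] yang -144.4 tilt [-0.    -0.002 -1.   ] w 0.0089 gf 20.0 F [-4.2 -3.1 -1.9] q [ 0.66  0.45 -0.04  2.1   0.04  0.6  -1.93]
7 [ 0.9  0.6 18.3]
14 [ 2.7  1.9 18. ]
21 [ 4.5  3.2 17.5]
28 [ 6.2  4.4 16.7]
35 [ 7.8  5.5 15.6]
42 [ 9.3  6.6 14.3]
49 [10.6  7.6 12.8]
56 [11.8  8.4 11.1]
63 [12.9  9.1  9.3]
70 [13.7  9.7  7.3]
77 [14.3 10.2  5.2]
84 [14.7 10.5  3. ]
91 [14.9 10.6  0.8]
98 [14.9 10.6 -1.4]
105 [14.6 10.4 -3.7]
```

{"op": "send_rows", "data": {"rows": [[[1, 0.5, 18], 0, 1], [[2.7, 1.9, 18], 0, 1], [[4.5, 3.2, 17.5], 0, 1], [[6.2, 4.4, 16.7], 0, 1], [[7.8, 5.5, 15.6], 0, 1], [[9.3, 6.6, 14.3], 0, 1], [[10.6, 7.6, 12.8], 0, 1], [[11.8, 8.4, 11], 0, 1], [[12.9, 9.1, 9.3], 0, 1], [[13.7, 9.7, 7.3], 0, 1], [[14.3, 10.2, 5.2], 0, 1], [[0, 0, 0], 0, 1]]}}

```text
time: 5.82
eef_pos: [0.4774, -0.244, 0.2036]
eef_rot: [-2.797, 1.428, -0.012]
wrist_force: [-2.0, -1.4, 11.6]
grip_width: 0.0091
gripper_force: 20.0
```

```bash
python3 -c "
from h import *
tool()"
```

```text
t 5.82 tcp [ 0.4774 -0.244   0.2036] yang -144.1 tilt [ 0.008 -0.002 -1.   ] w 0.0091 gf 20.0 F [-2.  -1.4 11.6] q [ 0.49  0.29 -0.1   1.89  0.03  0.95 -2.14]
```

{"op": "send_rows", "data": {"rows": [[[14.7, 10.5, 2], 0, 1], [[14.9, 10.6, 0], 0, 1], [[14.9, 10.6, -2], 0, 1], [[14.6, 10.4, -4], 0, 1], [[6, 4, -2], 0, 1], [[0, 0, 0], 0, 1], [[0, 0, 0], 0, 0.7], [[0, 0, 0], 0, 0.6], [[0, 0, 15], 0, 0.6], [[0, 0, 25], 0, 0.6], [[0, 0, 30], 0, 0.5], [[0, 0, 0], 0, 0.5]]}}

```text
time: 6.82
eef_pos: [0.5396, -0.2, 0.2691]
eef_rot: [-2.793, 1.434, -0.011]
wrist_force: [0.8, -0.7, 1.9]
grip_width: 0.0451
gripper_force: 0.0
```

Run:
```python
from h import *
tool()
im,d,c=shot("wrist","w3")
im,d,c=shot("scene"); cv2.imwrite("pics/s3.png",cv2.resize(im[150:390,150:550,::-1],(800,480),interpolation=cv2.INTER_CUBIC))
```

```text
t 6.82 tcp [ 0.5396 -0.2     0.2691] yang -144.4 tilt [ 0.007 -0.002 -1.   ] w 0.0451 gf 0.0 F [ 0.8 -0.7  1.9] q [ 0.39  0.29 -0.12  1.73  0.04  1.11 -2.26]
```

View pics/s3.png

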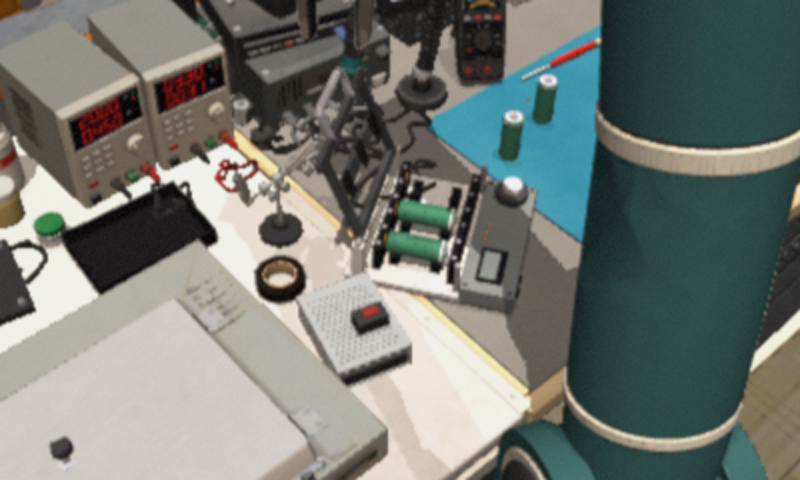

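The lid rests open against its stop at crop (350,150). Both tested cells show clearly, in cradles 1 and 2, and cradle 3 is empty. I'll turn the tool to close across the cells and measure.

{"op": "send_rows", "data": {"rows": [[[-25, -8, 0], 7, 0.5], [[-25, -8, 0], 7, 0.5], [[-25, -8, 0], 7, 0.5], [[-25, -8, 0], 7, 0.5], [[-25, -8, 0], 7, 0.5], [[-15, -3, 0], 7, 0.6], [[0, 0, 0], 7, 0.63], [[0, 0, 0], 7, 0.63], [[0, 0, 0], 7, 0.63], [[0, 0, 0], 7, 0.63], [[0, 0, 0], 7, 0.63], [[0, 0, 0], 7, 0.63]]}}

```text
time: 7.92
eef_pos: [0.3964, -0.2417, 0.2621]
eef_rot: [-3.032, -0.812, 0.004]
wrist_force: [0.2, -0.4, 0.5]
grip_width: 0.0342
gripper_force: 0.0
```

{"op": "send_rows", "data": {"rows": [[[0, 0, 0], 5.7, 0.63], [[0, 0, 0], 0, 0.63]]}}

```text
time: 8.08
eef_pos: [0.3965, -0.2417, 0.2622]
eef_rot: [-2.989, -0.957, 0.004]
wrist_force: [0.7, -0.1, 0.3]
grip_width: 0.0342
gripper_force: 0.0
```

Run:
```python
from h import *
tool()
np.set_printoptions(precision=4,suppress=True)
im,d,c=shot("wrist","w4")
P=cloud(d,c); v,u=np.nonzero(d>0)
ex=np.array([.815,.579]);ey=np.array([-.579,.815]);O=np.array([.4455,-.257])
T=np.c_[(P[:,:2]-O)@ex,(P[:,:2]-O)@ey,P[:,2]]
col=im[v,u].astype(int); green=(col[:,1]>col[:,0]+25)&(col[:,1]>col[:,2]+5)
m=green&(abs(T[:,0])<.06)&(abs(T[:,1])<.09)&(T[:,2]>.03)
for s in (1,-1):
    q=T[m&(s*(T[:,1]-.026)>0)]; print(len(q),"x",np.percentile(q[:,0],[1,50,99]),"y",np.percentile(q[:,1],[1,50,99]),"ztop",np.percentile(q[:,2],98))
    q=q[q[:,2]>np.percentile(q[:,2],70)]
    print("  top y",q[:,1].mean(), "slope deg",np.degrees(np.polyfit(q[:,0],q[:,1],1)[0]))
q=T[(T[:,2]>.025)&(T[:,2]<.034)&(T[:,0]<-.06)&(abs(T[:,1])<.12)]
print("console x",np.percentile(q[:,0],[1,99]),"y",np.percentile(q[:,1],[1,99]),len(q))
q=T[(T[:,2]>.044)&(T[:,2]<.052)&(abs(T[:,0])<.06)&(abs(T[:,1])<.12)];print("bars",np.histogram(q[:,0],bins=np.arange(-.06,.061,.005))[0])
```

```text
t 8.08 tcp [ 0.3965 -0.2417  0.2622] yang -54.5 tilt [-0.003  0.002 -1.   ] w 0.0342 gf 0.0 F [ 0.7 -0.1  0.3] q [ 0.68  0.11 -0.22  1.97  0.03  1.06 -0.5 ]
1612 x [-0.026   0.0042  0.0332] y [0.0401 0.0512 0.0629] ztop 0.05385020388878899
  top y 0.05128959781430324 slope deg -0.4720899577190193
1473 x [-0.0251  0.0069  0.0324] y [-0.0117  0.      0.011 ] ztop 0.053850939133142754
  top y -0.00046942848095385013 slope deg -0.298060938906689
console x [-0.1148 -0.0604] y [-0.0871  0.0874] 7041
bars [  0   9 432 794 470  54 173 180 188 177 189 197 182 199 174 197 173 206
 167 398 979 515   4  15]
```

View pics/w4.png

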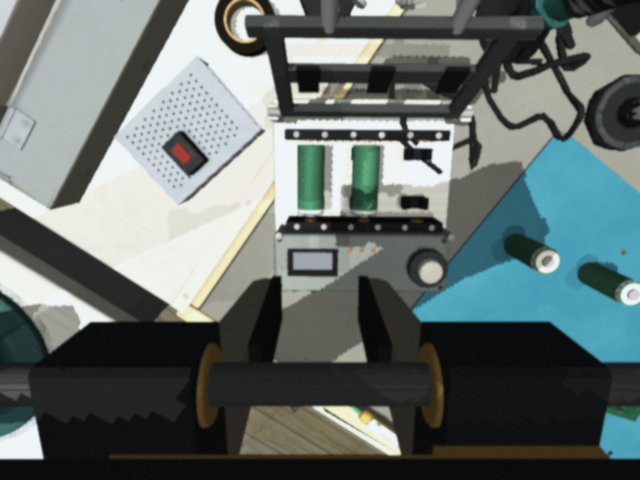

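The wrist view shows cells at (311,180) and (364,180), the empty cradle 3 at (415,180) and the open lid behind them. The tester frame agrees to within 1 mm. Now I'll pick the cell in cradle 1.

{"op": "send_rows", "data": {"rows": [[[10, 14, -20], 0, 0.63], [[9, 12.5, -30], 0, 0.63], [[0, 0, -35], 0, 0.63], [[0, 0, -35], 0, 0.63], [[0, 0, -35], 0, 0.63], [[0, 0, -25], 0, 0.63], [[0, 0, 0], 0, 0.63]], "force": 20}}

```text
time: 8.72
eef_pos: [0.4126, -0.2138, 0.0789]
eef_rot: [-2.987, -0.948, 0.012]
wrist_force: [-1.9, 0.6, -0.8]
grip_width: 0.0337
gripper_force: 0.0
```

```bash
python3 -c "
from h import *
tool()"
```

```text
t 8.72 tcp [ 0.4126 -0.2138  0.0789] yang -54.8 tilt [-0.01   0.005 -1.   ] w 0.0337 gf 0.0 F [-1.9  0.6 -0.8] q [ 0.59  0.39 -0.22  2.13  0.13  0.65 -0.67]
```

{"op": "send_rows", "data": {"rows": [[[3, -1, 0], 0, 0.63], [[0, 0, -20], 0, 0.63], [[0, 0, -20], 0, 0.63], [[0, 0, -13], 0, 0.63], [[0, 0, 0], 0, 0.63], [[0, 0, 0], 0, 0.9], [[0, 0, 0], 0, 0.9], [[0, 0, 0], 0, 0.9], [[0, 0, 0], 0, 0.9]], "force": 25}}

```text
time: 9.47
eef_pos: [0.4187, -0.2148, 0.032]
eef_rot: [-2.99, -0.953, 0.003]
wrist_force: [-3.7, 6.7, 1.4]
grip_width: 0.0252
gripper_force: 25.0
```

```bash
python3 -c "
from h import *
tool()"
```

```text
t 9.47 tcp [ 0.4187 -0.2148  0.032 ] yang -54.6 tilt [-0.003  0.002 -1.   ] w 0.0252 gf 25.0 F [-3.7  6.7  1.4] q [ 0.57  0.48 -0.19  2.14  0.17  0.54 -0.71]
```

{"op": "send_rows", "data": {"rows": [[[0, 0, 15], 0, 0.9], [[0, 0, 30], 0, 0.9], [[0, 0, 35], 0, 0.9], [[0, 0, 35], 0, 0.9], [[0, 0, 35], 0, 0.9], [[0, 20, 30], 0, 0.9], [[0, 30, 20], 0, 0.9], [[0, 30, 0], 0, 0.9], [[0, 30, 0], 0, 0.9], [[5, 30, 0], 0, 0.9], [[5, 30, 0], 0, 0.9], [[0, 0, 0], 0, 0.9]]}}

```text
time: 10.47
eef_pos: [0.4312, -0.0411, 0.2334]
eef_rot: [2.989, 0.965, 0.008]
wrist_force: [-0.5, -0.2, -1.5]
grip_width: 0.0254
gripper_force: 25.0
```

```bash
cat > tray.py <<'E'
from h import *
np.set_printoptions(precision=4,suppress=True)
tool()
for n,f in (("wrist","w5"),("scene","s5"),("side","d5")):
    im,d,c=shot(n,f)
    P=cloud(d,c); v,u=np.nonzero(d>0)
    for k in ("tray","helping_hands"):
        for e in arm.regions_of(k,n)[:2]:
            m=e["pixels"]&(d>0); Q=cloud(d,c,m); 
            if len(Q)<50: continue
            Q=Q[Q[:,2]<(.03 if k=="tray" else .2)]
            if len(Q)<50: continue
            r=cv2.minAreaRect((Q[:,:2]*1000).astype(np.float32)); print(n,k,round(e["confidence"],2),len(Q),np.round(e["uv"]),"rect",np.round(r[0]),np.round(r[1]),round(r[2],1),"zmax",Q[:,2].max())
E
python3 tray.py
```

```text
t 10.47 tcp [ 0.4312 -0.0411  0.2334] yang -54.2 tilt [ 0.005  0.001 -1.   ] w 0.0254 gf 25.0 F [-0.5 -0.2 -1.5] q [ 0.41  0.1  -0.41  2.06  0.05  0.98 -0.97]
wrist tray 0.65 6586 [441.  23.] rect [618. -31.] [ 67. 141.] 35.9 zmax 0.026450836529954464
wrist tray 0.39 7201 [518. 285.] rect [ 432. -283.] [210. 205.] 35.9 zmax 0.029985890224851
scene tray 0.58 2328 [218. 264.] rect [668.   1.] [165. 137.] 88.6 zmax 0.02859141033716506
side tray 0.74 330 [327. 197.] rect [655.   7.] [159. 108.] 85.5 zmax 0.025359140620375895
side tray 0.68 2235 [310. 263.] rect [ 558. -132.] [606. 215.] 47.3 zmax 0.029992137603399166
```

View pics/w5.png

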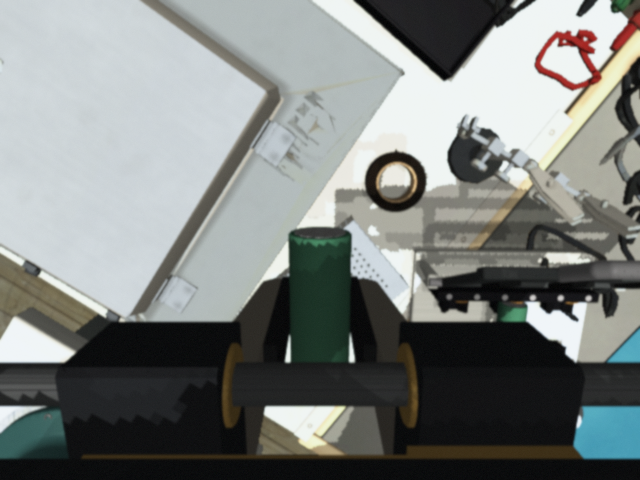

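{"op": "send_rows", "data": {"rows": [[[20, 10, 5], -6, 0.9], [[22, 10, 5], -6, 0.9], [[22, 10, 5], -6, 0.9], [[22, 10, 5], -6, 0.9], [[22, 10, 0], -6, 0.9], [[20, 10, 0], -6, 0.9], [[0, 0, 0], 0, 0.9]]}}

```text
time: 11.5
eef_pos: [0.5608, 0.0151, 0.2503]
eef_rot: [-3.14, 0.021, -0.002]
wrist_force: [0.2, 0.5, -0.6]
grip_width: 0.0252
gripper_force: 25.0
```

```bash
cat > tray.py <<'E'
from h import *
import sys
np.set_printoptions(precision=4,suppress=True)
tool()
im,d,c=shot("wrist",sys.argv[1])
for e in arm.regions_of("tray","wrist")[:2]:
    Q=cloud(d,c,e["pixels"]); Q=Q[(Q[:,2]>.017)&(Q[:,2]<.032)]
    if len(Q)<50: continue
    r=cv2.minAreaRect((Q[:,:2]*1000).astype(np.float32)); print("rim",round(e["confidence"],2),len(Q),np.round(e["uv"]),np.round(r[0]),np.round(r[1]),round(r[2],1))
P=cloud(d,c); m=(P[:,2]>.04)&(P[:,2]<.13)&(abs(P[:,0]-.6)<.2)&(abs(P[:,1])<.2); 
H=np.histogram2d(P[m,0],P[m,1],bins=[np.arange(.4,.81,.04),np.arange(-.2,.21,.04)])[0].astype(int); print("obstacles x rows .4.., y cols -.2..");print(H)
E
python3 tray.py w6
```

```text
t 11.5 tcp [0.5608 0.0151 0.2503] yang -90.8 tilt [ 0.001  0.002 -1.   ] w 0.0252 gf 25.0 F [ 0.2  0.5 -0.6] q [ 0.21  0.31 -0.36  1.77  0.12  1.08 -1.78]
rim 0.56 2261 [325. 112.] [655.  10.] [150. 104.] 87.6
obstacles x rows .4.., y cols -.2..
[[   0    0    0    0   75    0   46    0    0    0]
 [ 393   37    0    0    8    0   30  187  256  228]
 [1040   89    0    0  194    0  672 2171 2224 2217]
 [ 153  638  414  162  660  322 1678 1847 1852 1851]
 [1126  812  230   10  404  619  584  533  496  453]
 [   0    0    0    0    0    0    0    0    0    0]
 [   0    0    0    0    0    0    0    0    0    0]
 [  33  377    0    0    0    0    0    0    0  521]
 [ 105  841  642  371  258  353    0    0    0  509]
 [   0    0    0    0    0    0    0    0    0    0]]
```

View pics/w6.png

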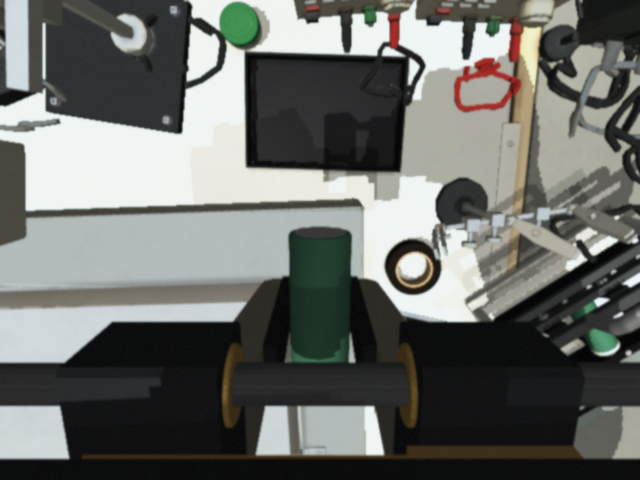

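The tray is at pixels (327,112), centred near (655,10) mm, and turned about -2.4°. A loose lead from the power supplies reaches over its far right corner. Before lowering I'll check the power-supply clearance.

Run:
```python
from h import *
np.set_printoptions(precision=3,suppress=True,linewidth=150)
Z=np.zeros((10,12))
for n in ("scene","side","wrist"):
    im,d,c=shot(n); P=cloud(d,c)
    i=((P[:,0]-.6)/.02).astype(int); j=((P[:,1]+.12)/.02).astype(int)
    m=(P[:,0]>.6)&(P[:,0]<.8)&(P[:,1]>-.12)&(P[:,1]<.12)
    if n=="scene": m&=P[:,2]<.3
    np.maximum.at(Z,(i[m],j[m]),P[m,2])
print("rows x .6.. step .02, cols y -.12..");print(Z)
```

```text
rows x .6.. step .02, cols y -.12..
[[0.005 0.006 0.026 0.025 0.6   0.605 0.027 0.029 0.027 0.027 0.027 0.004]
 [0.004 0.005 0.026 0.009 0.008 0.01  0.007 0.008 0.007 0.024 0.028 0.004]
 [0.004 0.005 0.027 0.007 0.007 0.008 0.008 0.009 0.008 0.023 0.028 0.004]
 [0.022 0.011 0.028 0.019 0.012 0.009 0.008 0.01  0.008 0.027 0.026 0.005]
 [0.035 0.022 0.027 0.028 0.027 0.026 0.008 0.008 0.028 0.027 0.027 0.014]
 [0.037 0.016 0.028 0.037 0.028 0.036 0.029 0.029 0.028 0.031 0.031 0.272]
 [0.158 0.154 0.154 0.087 0.153 0.157 0.157 0.158 0.004 0.032 0.273 0.284]
 [0.158 0.159 0.158 0.153 0.157 0.159 0.159 0.158 0.047 0.03  0.271 0.281]
 [0.154 0.157 0.156 0.153 0.159 0.157 0.158 0.158 0.004 0.003 0.046 0.057]
 [0.158 0.156 0.153 0.153 0.155 0.155 0.153 0.157 0.148 0.005 0.055 0.057]]
```

Power supplies 158 mm tall start at x = 0.72, where the wrist camera would hang. I'll turn the tool half way round to put the camera on the near side.

{"op": "send_rows", "data": {"rows": [[[8, 3, 0], 7.1, 0.9], [[8, 3, 0], 7.1, 0.9], [[8, 3, 0], 7.1, 0.9], [[8, 3, 0], 7.1, 0.9], [[8, 3, 0], 7.1, 0.9], [[8, 3, 0], 7.1, 0.9], [[8, 3, 0], 7.1, 0.9], [[8, 3, 0], 7.1, 0.9], [[8, 3, 0], 7.1, 0.9], [[8, 2, 0], 7.1, 0.9], [[8, 2, 0], 7.1, 0.9], [[3, 0, 0], 7.1, 0.9]]}}

```text
time: 12.75
eef_pos: [0.6491, 0.0435, 0.2509]
eef_rot: [2.317, 2.12, 0.0]
wrist_force: [0.0, -0.5, -0.5]
grip_width: 0.0254
gripper_force: 25.0
```

{"op": "send_rows", "data": {"rows": [[[0, 0, 0], 7.1, 0.9], [[0, 0, 0], 7.1, 0.9], [[0, 0, 0], 7.1, 0.9], [[0, 0, 0], 7.1, 0.9], [[0, 0, 0], 7.1, 0.9], [[0, 0, 0], 7.1, 0.9], [[0, 0, 0], 7.1, 0.9], [[0, 0, 0], 7.1, 0.9], [[0, 0, 0], 7.1, 0.9], [[0, 0, 0], 7.1, 0.9], [[0, 0, 0], 7.1, 0.9], [[0, 0, 0], 7.1, 0.9]]}}

```text
time: 13.75
eef_pos: [0.6484, 0.0429, 0.2509]
eef_rot: [0.271, 3.13, -0.002]
wrist_force: [0.4, 0.4, -1.0]
grip_width: 0.0254
gripper_force: 25.0
```

{"op": "send_rows", "data": {"rows": [[[0, 0, -10], 7.1, 0.9], [[0, 0, -35], 1, 0.9], [[0, 0, -35], 0, 0.9], [[0, 0, -35], 0, 0.9], [[0, 0, -35], 0, 0.9], [[0, 0, -30], 0, 0.9], [[0, 0, 0], 0, 0.9]]}}

```text
time: 14.33
eef_pos: [0.6444, 0.0415, 0.0646]
eef_rot: [-0.059, -3.131, 0.004]
wrist_force: [-0.7, -0.3, -1.7]
grip_width: 0.0252
gripper_force: 25.0
```

Run:
```python
from h import *
tool()
for n in("scene","side"):
    im,d,c=shot(n); 
    for e in arm.regions_of("tray",n)[:1]:
        Q=cloud(d,c,e["pixels"]); Q=Q[Q[:,2]<.03]; r=cv2.minAreaRect((Q[:,:2]*1000).astype(np.float32)); print(n,r)
```

```text
t 14.33 tcp [0.6444 0.0415 0.0646] yang 87.9 tilt [-0.01  -0.002 -1.   ] w 0.0252 gf 25.0 F [-0.7 -0.3 -1.7] q [ 0.45  0.83 -0.84  1.66  0.71  0.99  0.89]
scene ((665.4783325195312, 1.86895751953125), (161.35714721679688, 132.7925567626953), 87.53614044189453)
side ((654.1246337890625, 8.665679931640625), (159.3032989501953, 105.94874572753906), 86.52131652832031)
```

{"op": "send_rows", "data": {"rows": [[[4, 3, -10], 0, 0.9], [[0, 0, -20], 0, 0.9], [[0, 0, -18], 0, 0.9], [[0, 0, -5], 0, 0.9], [[0, 0, 0], 0, 0.9]]}}

```text
time: 14.95
eef_pos: [0.6519, 0.047, 0.0161]
eef_rot: [-0.058, -3.138, 0.001]
wrist_force: [-0.8, 0.5, -1.3]
grip_width: 0.0252
gripper_force: 25.0
```

```bash
python3 -c "
from h import *
tool()"
```

```text
t 14.95 tcp [0.6519 0.047  0.0161] yang 87.9 tilt [-0.003 -0.    -1.   ] w 0.0252 gf 25.0 F [-0.8  0.5 -1.3] q [ 0.41  0.89 -0.79  1.67  0.76  0.93  0.85]
```

{"op": "send_rows", "data": {"rows": [[[0, 0, -5], 0, 0.9], [[0, 0, -4], 0, 0.9], [[0, 0, 0], 0, 0.9], [[0, 0, 0], 0, 0.66], [[0, 0, 0], 0, 0.64], [[0, 0, 0], 0, 0.64], [[0, 0, 20], 0, 0.64], [[0, 0, 30], 0, 0.64], [[0, 0, 35], 0, 0.64], [[-5, -10, 35], 0, 0.64], [[-10, -20, 35], 0, 0.64], [[-15, -20, 35], 0, 0.63]]}}

```text
time: 15.95
eef_pos: [0.6236, -0.0017, 0.1998]
eef_rot: [0.055, 3.14, 0.001]
wrist_force: [0.6, -1.7, 1.1]
grip_width: 0.0344
gripper_force: 0.0
```

Run:
```python
from h import *
tool()
for n in("scene","wrist"):
    im,d,c=shot(n,"p1"+n)
    for k in ("tray","tested_1"):
        for e in arm.regions_of(k,n)[:3]:
            Q=cloud(d,c,e["pixels"]); Q=Q[Q[:,2]<.035]
            if len(Q)<20: continue
            r=cv2.minAreaRect((Q[:,:2]*1000).astype(np.float32)); print(n,k,round(e["confidence"],2),np.round(e["uv"]),np.round(r[0]),np.round(r[1]),round(r[2]))
```

```text
t 15.95 tcp [ 0.6236 -0.0017  0.1998] yang 88.0 tilt [ 0.001  0.001 -1.   ] w 0.0344 gf 0.0 F [ 0.6 -1.7  1.1] q [ 0.61  0.65 -0.96  1.64  0.57  1.16  1.04]
scene tray 0.71 [224. 266.] [666.   2.] [161. 137.] 87
scene tested_1 0.77 [205. 274.] [652.  47.] [22. 67.] 87
scene tested_1 0.68 [359. 261.] [ 509. -314.] [275. 353.] 36
wrist tray 0.83 [330. 242.] [659.  12.] [159. 116.] 88
wrist tested_1 0.6 [379. 247.] [650.  49.] [29. 61.] 87
```

Cell 1 lies in the tray. Next is cell 2.

{"op": "send_rows", "data": {"rows": [[[-20, -5, 25], 6.2, 0.63], [[-30, -7, 10], 6.2, 0.63], [[-31, -7, 0], 6.2, 0.63], [[-31, -7, 0], 6.2, 0.63], [[-31, -7, 0], 6.2, 0.63], [[-31, -10, 0], 6.4, 0.63], [[-4, -30, 0], 0, 0.63], [[0, -32, 0], 0, 0.63], [[0, -32, 0], 0, 0.63], [[0, -32, 0], 0, 0.63], [[0, -32, 0], 0, 0.63], [[0, -32, 0], 0, 0.63]]}}

```text
time: 17.25
eef_pos: [0.4451, -0.2358, 0.2315]
eef_rot: [0.954, -2.993, -0.004]
wrist_force: [0.1, 0.2, 0.9]
grip_width: 0.0338
gripper_force: 0.0
```

{"op": "send_rows", "data": {"rows": [[[0, -20, -10], 0, 0.63], [[0, 0, -30], 0, 0.63], [[0, 0, -35], 0, 0.63], [[0, 0, -35], 0, 0.63], [[0, 0, -30], 0, 0.63], [[0, 0, 0], 0, 0.63], [[0, 0, 0], 0, 0.63]]}}

```text
time: 17.83
eef_pos: [0.445, -0.2533, 0.0913]
eef_rot: [0.955, -2.991, -0.007]
wrist_force: [0.6, -0.2, 1.1]
grip_width: 0.0339
gripper_force: 0.0
```

```bash
cat >> h.py <<'E'
ex=np.array([.815,.579]);ey=np.array([-.579,.815]);O=np.array([.4455,-.257])
def T(p): p=np.asarray(p)[:2]-O; return np.round(np.array([p@ex,p@ey])*1000,1)
E
python3 -c "
from h import *
tool();print(T(arm.get_state()['eef_pos']))"
```

```text
t 17.83 tcp [ 0.445  -0.2533  0.0913] yang 125.4 tilt [-0.003  0.004 -1.   ] w 0.0339 gf 0.0 F [ 0.6 -0.2  1.1] q [ 1.28  0.72 -1.09  1.98  0.8   0.96  1.97]
[1.8 3.3]
```

{"op": "send_rows", "data": {"rows": [[[1, -4, 0], 0, 0.63], [[0, 0, -25], 0, 0.63], [[0, 0, -25], 0, 0.63], [[0, 0, -14], 0, 0.63], [[0, 0, 0], 0, 0.63], [[0, 0, 0], 0, 0.9], [[0, 0, 0], 0, 0.9], [[0, 0, 0], 0, 0.9], [[0, 0, 0], 0, 0.9]]}}

```text
time: 18.58
eef_pos: [0.4467, -0.2584, 0.0299]
eef_rot: [-0.952, 2.993, 0.0]
wrist_force: [-3.1, 4.7, 6.4]
grip_width: 0.0251
gripper_force: 25.0
```

```bash
python3 -c "
from h import *
tool();print(T(arm.get_state()['eef_pos']))"
```

```text
t 18.58 tcp [ 0.4467 -0.2584  0.0299] yang 125.3 tilt [ 0.001  0.    -1.   ] w 0.0251 gf 25.0 F [-3.1  4.7  6.4] q [ 1.21  0.8  -0.99  2.    0.91  0.86  1.89]
[ 0.2 -1.8]
```

{"op": "send_rows", "data": {"rows": [[[0, 0, 15], 0, 0.9], [[0, 0, 35], 0, 0.9], [[0, 0, 38], 0, 0.9], [[0, 0, 38], 0, 0.9], [[0, 0, 38], 0, 0.9], [[0, 15, 38], 0, 0.9], [[0, 30, 10], 0, 0.9], [[0, 35, 0], 0, 0.9], [[0, 35, 0], 0, 0.9], [[0, 35, 0], 0, 0.9], [[0, 35, 0], 0, 0.9], [[10, 32, 0], 0, 0.9]]}}

```text
time: 19.58
eef_pos: [0.4556, -0.0409, 0.2413]
eef_rot: [-0.952, 2.994, -0.005]
wrist_force: [0.5, -0.1, -1.3]
grip_width: 0.0251
gripper_force: 25.0
```

{"op": "send_rows", "data": {"rows": [[[25, 5, 0], -6.2, 0.9], [[30, 3, 0], -6.2, 0.9], [[30, 3, 0], -6.2, 0.9], [[30, 3, 0], -6.2, 0.9], [[30, 3, 0], -6.2, 0.9], [[30, 2, 0], -6.6, 0.9], [[18, 0, 0], 0, 0.9], [[0, 0, 0], 0, 0.9]]}}

```text
time: 20.25
eef_pos: [0.6528, -0.0231, 0.241]
eef_rot: [0.064, 3.138, 0.001]
wrist_force: [-1.3, -0.1, -0.6]
grip_width: 0.0252
gripper_force: 25.0
```

Run:
```python
from h import *
tool()
for n in("scene","side"):
    im,d,c=shot(n)
    for k in ("tray","tested_1"):
        for e in arm.regions_of(k,n)[:2]:
            Q=cloud(d,c,e["pixels"]); Q=Q[Q[:,2]<.035]
            if len(Q)<20: continue
            r=cv2.minAreaRect((Q[:,:2]*1000).astype(np.float32)); print(n,k,round(e["confidence"],2),np.round(e["uv"]),np.round(r[0]),np.round(r[1]),round(r[2]))
```

```text
t 20.25 tcp [ 0.6528 -0.0231  0.241 ] yang 87.6 tilt [ 0.003  0.001 -1.   ] w 0.0252 gf 25.0 F [-1.3 -0.1 -0.6] q [ 0.61  0.65 -0.95  1.53  0.54  1.25  1.11]
scene tray 0.71 [223. 263.] [666.   7.] [151. 133.] 87
scene tested_1 0.6 [204. 273.] [651.  46.] [26. 67.] 86
side tray 0.8 [330. 199.] [654.   9.] [159. 106.] 87
side tested_1 0.81 [328. 370.] [ 311. -604.] [27. 68.] 29
```

{"op": "send_rows", "data": {"rows": [[[0, 0, -35], 0, 0.9], [[0, 0, -38], 0, 0.9], [[0, 0, -38], 0, 0.9], [[0, 0, -38], 0, 0.9], [[0, 0, -38], 0, 0.9], [[0, 0, -25], 0, 0.9], [[0, 0, -12], 0, 0.9], [[0, 0, -5], 0, 0.9], [[0, 0, 0], 0, 0.9]]}}

```text
time: 21.3
eef_pos: [0.6493, -0.0233, 0.0118]
eef_rot: [-0.064, -3.141, -0.001]
wrist_force: [0.7, 0.0, 0.1]
grip_width: 0.0247
gripper_force: 25.0
```

```bash
python3 -c "
from h import *
tool()"
```

```text
t 21.3 tcp [ 0.6493 -0.0233  0.0118] yang 87.7 tilt [-0.  0. -1.] w 0.0247 gf 25.0 F [0.7 0.  0.1] q [ 0.51  0.88 -0.77  1.68  0.76  0.9   0.96]
```

{"op": "send_rows", "data": {"rows": [[[0, 0, -3], 0, 0.9], [[0, 0, 0], 0, 0.9], [[0, 0, 0], 0, 0.66], [[0, 0, 0], 0, 0.64], [[0, 0, 0], 0, 0.64], [[0, 0, 20], 0, 0.64], [[0, 0, 35], 0, 0.64], [[0, 0, 38], 0, 0.64], [[0, 0, 38], 0, 0.64], [[-10, 0, 38], 0, 0.64], [[-30, 0, 38], 0, 0.6], [[-30, 0, 25], 0, 0.6]]}}

```text
time: 22.3
eef_pos: [0.5844, -0.0223, 0.2385]
eef_rot: [0.063, 3.137, 0.001]
wrist_force: [0.6, -0.9, 1.4]
grip_width: 0.037
gripper_force: 0.0
```

Run:
```python
from h import *
tool()
for n in("scene",):
    im,d,c=shot(n,"p2"+n); cv2.imwrite("pics/p2.png",cv2.resize(im[150:390,150:550,::-1],(800,480),interpolation=cv2.INTER_CUBIC))
    for k in ("tray","tested_1"):
        for e in arm.regions_of(k,n)[:3]:
            Q=cloud(d,c,e["pixels"]); Q=Q[Q[:,2]<.035]
            if len(Q)<20: continue
            r=cv2.minAreaRect((Q[:,:2]*1000).astype(np.float32)); print(n,k,round(e["confidence"],2),np.round(e["uv"]),np.round(r[0]),np.round(r[1]),round(r[2]))
```

```text
t 22.3 tcp [ 0.5844 -0.0223  0.2385] yang 87.7 tilt [ 0.004  0.001 -1.   ] w 0.037 gf 0.0 F [ 0.6 -0.9  1.4] q [ 0.71  0.54 -1.    1.7   0.49  1.17  1.11]
scene tray 0.98 [217. 265.] [665.   6.] [153. 132.] 87
scene tested_1 0.71 [233. 262.] [652. -25.] [ 26. 100.] 88
scene tested_1 0.66 [205. 273.] [663.  43.] [31. 91.] 84
```

View pics/p2.png

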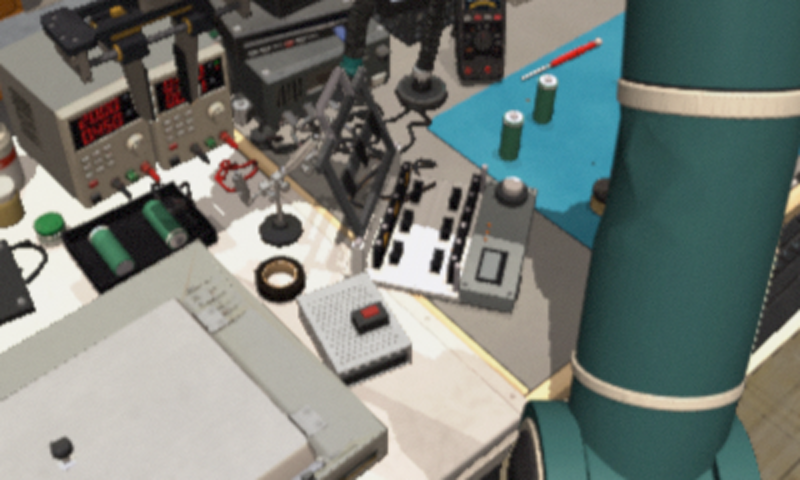

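Both tested cells lie in the tray, at crop (108,250) and (165,222). On to the waiting cells.

{"op": "send_rows", "data": {"rows": [[[-32, -16, 0], 6.3, 0.6], [[-32, -16, 0], 6.3, 0.55], [[-32, -16, 0], 6.3, 0.55], [[-32, -16, 0], 6.3, 0.55], [[-32, -16, 0], 6.3, 0.55], [[0, -35, 0], 6.2, 0.55], [[0, -35, 0], 0, 0.55], [[0, -35, 0], 0, 0.55], [[0, -35, 0], 0, 0.55], [[0, -35, 0], 0, 0.55], [[10, -35, 0], 0, 0.55], [[0, 0, 0], 0, 0.55]]}}

```text
time: 23.45
eef_pos: [0.4341, -0.321, 0.2334]
eef_rot: [-0.935, 2.998, 0.001]
wrist_force: [-0.3, 0.3, -0.2]
grip_width: 0.0413
gripper_force: 0.0
```

{"op": "send_rows", "data": {"rows": [[[15, -35, 0], 0, 0.55], [[18, -35, 0], 0, 0.55], [[15, -35, 0], 0, 0.55], [[0, 0, -20], 0, 0.55], [[0, 0, 0], 0, 0.55]]}}

```text
time: 23.87
eef_pos: [0.4811, -0.4189, 0.2102]
eef_rot: [0.946, -2.993, -0.01]
wrist_force: [-1.0, 0.7, -0.4]
grip_width: 0.0416
gripper_force: 0.0
```

Run:
```python
from h import *
np.set_printoptions(precision=4,suppress=True)
tool()
im,d,c=shot("wrist","w7")
for n in ("wrist","side"):
    if n=="side": im,d,c=shot(n)
    for e in arm.regions_of("waiting_1",n)[:3]:
        Q=cloud(d,c,e["pixels"]); Q=Q[(Q[:,2]>.055)&(Q[:,2]<.08)]
        if len(Q)>10: print(n,round(e["confidence"],2),np.round(e["uv"]),len(Q),"top center",np.array(cv2.minAreaRect((Q[:,:2]*1000).astype(np.float32))[0]),np.percentile(Q[:,2],95))
```

```text
t 23.87 tcp [ 0.4811 -0.4189  0.2102] yang 125.1 tilt [-0.004  0.005 -1.   ] w 0.0416 gf 0.0 F [-1.   0.7 -0.4] q [ 1.37  0.74 -1.1   1.58  0.68  1.26  2.34]
wrist 0.95 [296. 218.] 885 top center [ 485.1497 -437.4754] 0.07047619853423628
wrist 0.8 [192. 180.] 998 top center [ 507.8518 -524.6564] 0.07056046032794716
side 0.55 [383. 314.] 92 top center [ 508.393  -526.5156] 0.06871139688789131
side 0.53 [359. 296.] 84 top center [ 485.8241 -439.5496] 0.06843481024742185
side 0.17 [308. 265.] 293 top center [ 497.0703 -253.7341] 0.07485196507095376
```

View pics/w7.png

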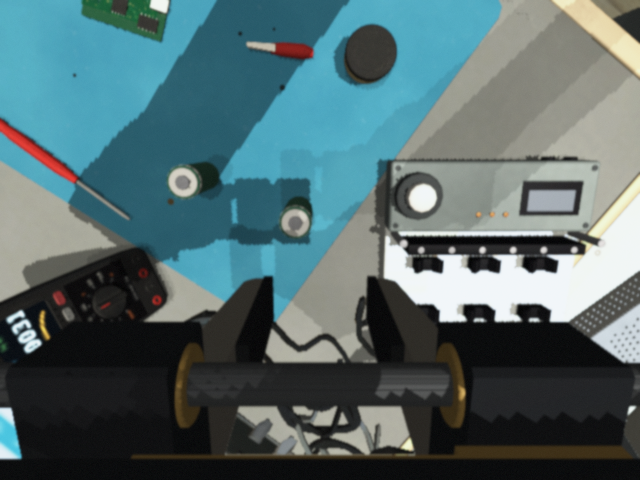

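Enlarged view: there are two waiting cells, at (296,218) and (184,181). Both are green and each has a raised steel button on top. No third one stands on the mat. I'll grip the first near its top, lightly, to lay it down towards the tester's front.

{"op": "send_rows", "data": {"rows": [[[2, -10, -20], 0, 0.55], [[2, -9, -30], 0, 0.55], [[0, 0, -35], 0, 0.55], [[0, 0, -30], 0, 0.55], [[0, 0, -20], 0, 0.55], [[0, 0, 0], 0, 0.55], [[0, 0, 0], 0, 0.55]], "force": 4}}

```text
time: 24.65
eef_pos: [0.4864, -0.4362, 0.081]
eef_rot: [-0.952, 2.994, 0.001]
wrist_force: [0.1, -0.1, 0.5]
grip_width: 0.0416
gripper_force: 0.0
```

```bash
python3 -c "
from h import *
tool();print(T(arm.get_state()['eef_pos']),T([.4852,-.4378]),T([.508,-.5255]))"
```

```text
t 24.65 tcp [ 0.4864 -0.4362  0.081 ] yang 125.3 tilt [ 0.     0.001 -1.   ] w 0.0416 gf 0.0 F [ 0.1 -0.1  0.5] q [ 1.32  0.88 -0.99  1.64  0.82  1.08  2.27]
[ -70.4 -169.7] [ -72.3 -170.3] [-104.5 -255. ]
```

{"op": "send_rows", "data": {"rows": [[[-1, -2, -15], 0, 0.55], [[0, 0, -20], 0, 0.55], [[0, 0, -5], 0, 0.55], [[0, 0, 0], 0, 0.55], [[0, 0, 0], 0, 0.9], [[0, 0, 0], 0, 0.9], [[0, 0, 0], 0, 0.9], [[0, 0, 0], 0, 0.9]], "force": 4}}

```text
time: 25.32
eef_pos: [0.4859, -0.439, 0.0416]
eef_rot: [-0.951, 2.993, -0.002]
wrist_force: [0.5, 1.1, 3.4]
grip_width: 0.0258
gripper_force: 4.0
```

{"op": "send_rows", "data": {"rows": [[[-7.8, -5.6, 1.5], 0, 0.9], [[-7.9, -5.6, 0], 0, 0.9], [[-7.7, -5.5, -2], 0, 0.9], [[-7.3, -5.2, -3.5], 0, 0.9], [[-6.7, -4.7, -5], 0, 0.9], [[0, 0, 0], 0, 0.9]]}}

```text
time: 25.82
eef_pos: [0.4448, -0.4681, 0.0307]
eef_rot: [0.944, -2.994, 0.0]
wrist_force: [-2.0, 0.1, 2.5]
grip_width: 0.0258
gripper_force: 4.0
```

Run:
```python
from h import *
tool()
im,d,c=shot("side","d8"); a=im[220:370,280:440,::-1]; a=cv2.resize(a,(640,600),interpolation=cv2.INTER_CUBIC)
im,d,c=shot("wrist","w8")
cv2.imwrite("pics/d8c.png",cv2.resize(np.hstack([cv2.resize(a,(512,480)),im[:,:,::-1]]),(800,334)))
```

```text
t 25.82 tcp [ 0.4448 -0.4681  0.0307] yang 125.0 tilt [-0.002 -0.001 -1.   ] w 0.0258 gf 4.0 F [-2.   0.1  2.5] q [ 1.38  0.93 -0.94  1.68  0.88  1.01  2.31]
```

View pics/d8c.png

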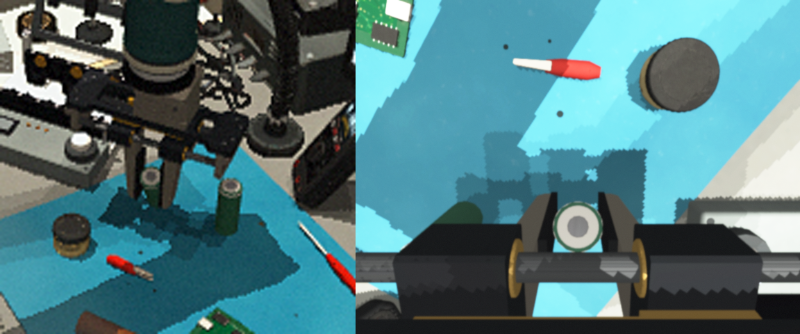

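The picture shows the cell tipping between the fingers at (577,226), with its + end turning towards the front. I'll continue the arc.

{"op": "send_rows", "data": {"rows": [[[-5.9, -4.2, -6.5], 0, 0.9], [[-4.9, -3.5, -7.5], 0, 0.9], [[-3.7, -2.7, -8], 0, 0.9], [[0, 0, 0], 0, 0.9], [[0, 0, 0], 0, 0.9]]}}

```text
time: 26.33
eef_pos: [0.433, -0.4755, 0.0085]
eef_rot: [-0.95, 2.994, 0.002]
wrist_force: [-0.6, 0.9, -1.5]
grip_width: 0.0258
gripper_force: 4.0
```

Run:
```python
from h import *
tool()
im,d,c=shot("wrist","w9")
for e in arm.regions_of("waiting_1","wrist")[:2]:
    Q=cloud(d,c,e["pixels"]); print(np.round(e["uv"]),np.percentile(Q[:,2],[5,50,95]))
im2,d,c=shot("side","d9"); a=cv2.resize(im2[220:370,280:440],(512,480),interpolation=cv2.INTER_CUBIC)
cv2.imwrite("pics/w9c.png",cv2.resize(np.hstack([a,im])[:,:,::-1],(800,334)))
```

```text
t 26.33 tcp [ 0.433  -0.4755  0.0085] yang 125.2 tilt [-0.     0.001 -1.   ] w 0.0258 gf 4.0 F [-0.6  0.9 -1.5] q [ 1.39  0.96 -0.92  1.69  0.9   0.98  2.31]
[ 48. 442.] [0.05950418 0.06741483 0.07005363]
[320. 319.] [0.04274334 0.05311066 0.05962137]
```

View pics/w9c.png

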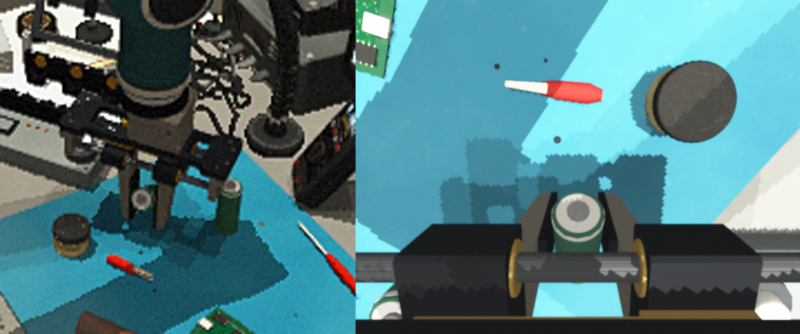

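The cell now leans about 50° forward, past its tipping point. Opening slightly will let it settle between the fingers.

{"op": "send_rows", "data": {"rows": [[[-4, -3, 0], 0, 0.9], [[-4, -3, 0], 0, 0.9], [[0, 0, 0], 0, 0.68], [[0, 0, 0], 0, 0.66], [[0, 0, 0], 0, 0.64], [[0, 0, 0], 0, 0.64], [[0, 0, 0], 0, 0.64], [[0, 0, 0], 0, 0.64], [[0, 0, 0], 0, 0.64]]}}

```text
time: 27.23
eef_pos: [0.4254, -0.4818, 0.0094]
eef_rot: [-0.951, 2.994, 0.0]
wrist_force: [-0.6, -0.3, -0.7]
grip_width: 0.0331
gripper_force: 0.0
```

```bash
cat > cellpose.py <<'E'
from h import *
import sys
np.set_printoptions(precision=1,suppress=True)
tool(); print("T tcp",T(arm.get_state()["eef_pos"]))
for n in sys.argv[1].split(","):
    im,d,c=shot(n,"cp_"+n+str(int(arm.get_state()["time"]*10)))
    for e in arm.regions_of("waiting_1",n)[:4]:
        Q=cloud(d,c,e["pixels"]); 
        if len(Q)<30: continue
        t=np.c_[(Q[:,:2]-O)@ex,(Q[:,:2]-O)@ey]*1000
        r=cv2.minAreaRect(t.astype(np.float32))
        print(n,round(e["confidence"],2),np.round(e["uv"]),"T rect",np.round(r[0],1),np.round(r[1]),round(r[2]),"x%",np.percentile(t[:,0],[1,99]),"y%",np.percentile(t[:,1],[1,50,99]),"z%",np.percentile(Q[:,2]*1000,[2,50,98]))
E
python3 cellpose.py wrist,side
```

```text
t 27.23 tcp [ 0.4 -0.5  0. ] yang 125.3 tilt [ 0.  0. -1.] w 0.0331 gf 0.0 F [-0.6 -0.3 -0.7] q [ 1.4  0.9 -0.9  1.7  0.9  1.   2.3]
T tcp [-146.5 -171.6]
wrist 0.72 [319. 286.] T rect [-150.8 -171. ] [71. 29.] 1 x% [-185.8 -124. ] y% [-183.6 -170.9 -158.2] z% [13.3 26.2 28.7]
wrist 0.56 [ 38. 459.] T rect [-113.9 -262.5] [1. 5.] 25 x% [-115.2 -112.7] y% [-264.5 -262.3 -260.3] z% [64.5 66.2 67.9]
side 0.75 [384. 314.] T rect [-107.2 -260.2] [21. 28.] 53 x% [-119.3  -93.4] y% [-269.6 -260.8 -247.8] z% [ 7.6 44.6 69.6]
side 0.61 [346. 321.] T rect [-153.4 -175.2] [68. 30.] 2 x% [-187.  -126.4] y% [-185.8 -174.8 -161.9] z% [ 4.1 23.5 28.6]
```

It lies flat between the fingers with the + end to the front. Its body centre is at T x = -151 mm. I'll grip at the middle and lift.

{"op": "send_rows", "data": {"rows": [[[-3.7, -2.6, 0], 0, 0.64], [[0, 0, -5], 0, 0.64], [[0, 0, 0], 0, 0.64], [[0, 0, 0], 0, 0.9], [[0, 0, 0], 0, 0.9], [[0, 0, 0], 0, 0.9], [[0, 0, 0], 0, 0.9], [[0, 0, 20], 0, 0.9], [[0, 0, 35], 0, 0.9], [[0, 0, 35], 0, 0.9], [[0, 0, 35], 0, 0.9], [[0, 0, 0], 0, 0.9]], "force": 25}}

```text
time: 28.43
eef_pos: [0.4253, -0.4862, 0.1368]
eef_rot: [-0.95, 2.989, -0.015]
wrist_force: [1.4, -0.3, 0.1]
grip_width: 0.0252
gripper_force: 25.0
```

```bash
python3 cellpose.py wrist,side
```

```text
t 28.43 tcp [ 0.4 -0.5  0.1] yang 125.3 tilt [ 0. -0. -1.] w 0.0252 gf 25.0 F [ 1.4 -0.3  0.1] q [ 1.5  0.8 -1.   1.6  0.8  1.1  2.4]
T tcp [-149.2 -175.1]
wrist 0.95 [321. 294.] T rect [-112.3 -170.9] [144.  30.] 5 x% [-183.7 -130. ] y% [-186.5 -173.8 -161.5] z% [148.2 158.9 161.6]
wrist 0.88 [210. 300.] T rect [ -91. -264.] [31. 58.] 48 x% [-117.   -98.6] y% [-266.7 -250.1 -242.3] z% [ 4.6 49.2 69.4]
side 0.61 [379. 313.] T rect [-106.5 -257.5] [26. 25.] 33 x% [-118.9  -94.3] y% [-269.7 -259.  -245.6] z% [ 3.6 44.1 68.8]
side 0.57 [346. 287.] T rect [-158.2 -172.3] [62. 24.] 7 x% [-188.1 -130.6] y% [-185.7 -174.  -162.5] z% [134.4 150.7 155.1]
side 0.31 [301. 270.] T rect [36.1  5.6] [456. 201.] 8 x% [-119.3  113.3] y% [-91.7   7.   83.4] z% [  8.4  28.5 183. ]
```

{"op": "send_rows", "data": {"rows": [[[8, 25, 0], 0, 0.9], [[8, 32, 0], 0, 0.9], [[8, 32, 0], 0, 0.9], [[8, 32, 0], 0, 0.9], [[8, 32, 0], 0, 0.9], [[8, 25, 0], 0, 0.9], [[4, 9, 0], 0, 0.9], [[0, 0, -20], 0, 0.9], [[0, 0, -20], 0, 0.9], [[0, 0, 0], 0, 0.9], [[0, 0, 0], 0, 0.9]]}}

```text
time: 29.55
eef_pos: [0.4725, -0.2976, 0.0879]
eef_rot: [0.949, -2.993, -0.005]
wrist_force: [-0.2, -1.0, -0.7]
grip_width: 0.0255
gripper_force: 25.0
```

```bash
python3 -c "
from h import *
tool();print(T(arm.get_state()['eef_pos']))"
```

```text
t 29.55 tcp [ 0.4725 -0.2976  0.0879] yang 125.2 tilt [-0.003  0.002 -1.   ] w 0.0255 gf 25.0 F [-0.2 -1.  -0.7] q [ 1.25  0.76 -1.03  1.88  0.79  0.98  2.05]
[ -1.5 -48.7]
```

{"op": "send_rows", "data": {"rows": [[[4, -1.5, -10], 0, 0.9], [[0, 0, -15], 0, 0.9], [[0, 0, 0], 0, 0.9], [[0, 0, 0], 0, 0.9]]}}

```text
time: 29.88
eef_pos: [0.4771, -0.2988, 0.0634]
eef_rot: [0.95, -2.993, -0.002]
wrist_force: [-1.0, -0.6, -1.5]
grip_width: 0.0252
gripper_force: 25.0
```

```bash
python3 cellpose.py wrist
```

```text
t 29.88 tcp [ 0.5 -0.3  0.1] yang 125.2 tilt [-0.  0. -1.] w 0.0252 gf 25.0 F [-1.  -0.6 -1.5] q [ 1.2  0.8 -1.   1.9  0.8  0.9  2. ]
T tcp [  1.5 -52.4]
wrist 0.97 [318. 295.] T rect [ -4.9 -48.8] [31. 57.] 89 x% [-33.   20.3] y% [-63.8 -51.3 -39. ] z% [75.9 85.7 88.3]
```

{"op": "send_rows", "data": {"rows": [[[0, 0, -12], 0, 0.9], [[0, 0, -12], 0, 0.9], [[0, 0, -7], 0, 0.9], [[0, 0, 0], 0, 0.9], [[0, 0, 0], 0, 0.9]]}}

```text
time: 30.4
eef_pos: [0.4773, -0.2986, 0.0326]
eef_rot: [0.951, -2.993, -0.002]
wrist_force: [0.2, 0.4, -1.4]
grip_width: 0.0259
gripper_force: 25.0
```

```bash
python3 -c "
from h import *
tool();print(T(arm.get_state()['eef_pos']))"
```

```text
t 30.4 tcp [ 0.4773 -0.2986  0.0326] yang 125.3 tilt [-0.001  0.001 -1.   ] w 0.0259 gf 25.0 F [ 0.2  0.4 -1.4] q [ 1.19  0.83 -0.95  1.89  0.87  0.91  1.99]
[  1.8 -52.3]
```

{"op": "send_rows", "data": {"rows": [[[0, 0, -2.5], 0, 0.9], [[0, 0, 0], 0, 0.9], [[0, 0, 0], 0, 0.66], [[0, 0, 0], 0, 0.64], [[0, 0, 0], 0, 0.64], [[0, 0, 20], 0, 0.64], [[0, 0, 35], 0, 0.64], [[0, 0, 38], 0, 0.64], [[0, -30, 38], 0, 0.6], [[0, -38, 30], 0, 0.55], [[0, -38, 0], 0, 0.55], [[0, -38, 0], 0, 0.55]]}}

```text
time: 31.4
eef_pos: [0.4784, -0.4356, 0.1853]
eef_rot: [-0.951, 2.992, -0.007]
wrist_force: [0.2, -0.8, -0.1]
grip_width: 0.0415
gripper_force: 0.0
```

```bash
python3 cellpose.py wrist,scene
```

```text
t 31.4 tcp [ 0.5 -0.4  0.2] yang 125.3 tilt [ 0. -0. -1.] w 0.0415 gf 0.0 F [ 0.2 -0.8 -0.1] q [ 1.4  0.8 -1.1  1.6  0.7  1.2  2.3]
T tcp [ -76.6 -164.6]
wrist 0.89 [200. 196.] T rect [-104.  -254.8] [26. 25.] 16 x% [-116.7  -92.1] y% [-266.2 -250.  -242.3] z% [ 6.2 66.8 70.8]
wrist 0.73 [455. 302.] T rect [-59.1 -83.1] [144.  39.] 33 x% [-33.4  -1.5] y% [-65.6 -56.4 -42. ] z% [34.8 49.5 53.6]
wrist 0.36 [522. 243.] T rect [-30.7  48.2] [364. 188.] 60 x% [-117.2   69.3] y% [-90.1   4.3  86.6] z% [12.7 29.7 53.1]
scene 0.64 [365. 240.] T rect [  1.7 -78.9] [69. 78.] 1 x% [-31.8  33.5] y% [-69.9 -46.3 -40.2] z% [31.8 49.7 55.5]
scene 0.47 [421. 200.] T rect [-105.  -285.8] [30. 92.] 4 x% [-119.5  -89.6] y% [-304.4 -248.4 -241.1] z% [ 3.4 40.4 72.3]
```

The first cell is seated in cradle 3, with its top at 53 mm and spanning x from -33 to 33 mm. The second cell gets the same treatment.

{"op": "send_rows", "data": {"rows": [[[10, -30, 0], 0, 0.55], [[10, -30, 0], 0, 0.55], [[9.7, -29.7, 0], 0, 0.55], [[0, 0, -20], 0, 0.55], [[0, 0, -35], 0, 0.55], [[0, 0, -35], 0, 0.55], [[0, 0, -12], 0, 0.55], [[0, 0, 0], 0, 0.55], [[0, 0, 0], 0, 0.55]], "force": 4}}

```text
time: 32.35
eef_pos: [0.5082, -0.5221, 0.0812]
eef_rot: [-0.953, 2.993, 0.001]
wrist_force: [0.3, -0.1, -0.2]
grip_width: 0.0412
gripper_force: 0.0
```

```bash
python3 -c "
from h import *
tool();print(T(arm.get_state()['eef_pos']))"
```

```text
t 32.35 tcp [ 0.5082 -0.5221  0.0812] yang 125.3 tilt [ 0.001  0.001 -1.   ] w 0.0412 gf 0.0 F [ 0.3 -0.1 -0.2] q [ 1.3   0.97 -0.96  1.43  0.83  1.17  2.41]
[-102.4 -252.4]
```

{"op": "send_rows", "data": {"rows": [[[0, -3, -15], 0, 0.55], [[0, 0, -20], 0, 0.55], [[0, 0, -5], 0, 0.55], [[0, 0, 0], 0, 0.55], [[0, 0, 0], 0, 0.9], [[0, 0, 0], 0, 0.9], [[0, 0, 0], 0, 0.9], [[0, 0, 0], 0, 0.9]], "force": 4}}

```text
time: 33.02
eef_pos: [0.5082, -0.5267, 0.0419]
eef_rot: [-0.95, 2.993, -0.003]
wrist_force: [0.5, 0.3, 2.8]
grip_width: 0.0259
gripper_force: 4.0
```

{"op": "send_rows", "data": {"rows": [[[-7.8, -5.6, 1.5], 0, 0.9], [[-7.9, -5.6, 0], 0, 0.9], [[-7.7, -5.5, -2], 0, 0.9], [[-7.3, -5.2, -3.5], 0, 0.9], [[-6.7, -4.7, -5], 0, 0.9], [[-5.9, -4.2, -6.5], 0, 0.9], [[-4.9, -3.5, -7.5], 0, 0.9], [[-3.7, -2.7, -8], 0, 0.9], [[-4, -3, 0], 0, 0.9], [[-4, -3, 0], 0, 0.9], [[0, 0, 0], 0, 0.9]]}}

```text
time: 33.93
eef_pos: [0.4461, -0.5698, 0.0086]
eef_rot: [0.949, -2.994, -0.001]
wrist_force: [-0.2, -0.4, -0.9]
grip_width: 0.0255
gripper_force: 4.0
```

```bash
python3 cellpose.py wrist,side
```

```text
t 33.93 tcp [ 0.4 -0.6  0. ] yang 125.2 tilt [-0.  0. -1.] w 0.0255 gf 4.0 F [-0.2 -0.4 -0.9] q [ 1.4  1.1 -0.9  1.5  0.9  1.1  2.5]
T tcp [-180.6 -255.3]
wrist 0.91 [318. 323.] T rect [-157.5 -252.7] [86. 28.] 4 x% [-199.6 -133.7] y% [-266.7 -254.4 -242. ] z% [25.7 48.9 56.5]
side 0.56 [328. 266.] T rect [ -0.5 -57.3] [21. 65.] 89 x% [-32.3  29.4] y% [-67.2 -58.8 -47.1] z% [36.8 47.9 53.1]
side 0.52 [370. 332.] T rect [-165.3 -250. ] [103.  26.] 16 x% [-204.5 -126.8] y% [-271.1 -256.4 -234.3] z% [ 2.4 46.  68.4]
```

Same state as before, leaning past the tipping point. Release.

{"op": "send_rows", "data": {"rows": [[[0, 0, 0], 0, 0.68], [[0, 0, 0], 0, 0.66], [[0, 0, 0], 0, 0.64], [[0, 0, 0], 0, 0.64], [[0, 0, 0], 0, 0.64], [[0, 0, 0], 0, 0.64], [[0, 0, 0], 0, 0.64]]}}

```text
time: 34.72
eef_pos: [0.4474, -0.5692, 0.0094]
eef_rot: [-0.951, 2.994, 0.0]
wrist_force: [0.5, 0.8, 1.0]
grip_width: 0.0334
gripper_force: 0.0
```

```bash
python3 cellpose.py wrist,side
```

```text
t 34.72 tcp [ 0.4 -0.6  0. ] yang 125.2 tilt [ 0.  0. -1.] w 0.0334 gf 0.0 F [0.5 0.8 1. ] q [ 1.4  1.1 -0.9  1.5  0.9  1.1  2.5]
T tcp [-179.2 -255.6]
side 0.73 [373. 339.] T rect [-177.3 -256.9] [26. 72.] 89 x% [-210.7 -144.6] y% [-268.7 -257.4 -245.3] z% [ 6.4 23.3 28.9]
```

{"op": "send_rows", "data": {"rows": [[[3.3, 2.4, 0], 0, 0.64], [[0, 0, -5], 0, 0.64], [[0, 0, 0], 0, 0.64], [[0, 0, 0], 0, 0.9], [[0, 0, 0], 0, 0.9], [[0, 0, 0], 0, 0.9], [[0, 0, 0], 0, 0.9], [[0, 0, 20], 0, 0.9], [[0, 0, 35], 0, 0.9], [[0, 0, 35], 0, 0.9], [[0, 0, 35], 0, 0.9], [[0, 0, 0], 0, 0.9]], "force": 25}}

```text
time: 35.92
eef_pos: [0.4546, -0.5688, 0.1397]
eef_rot: [-0.949, 2.988, -0.017]
wrist_force: [1.5, -0.9, 0.3]
grip_width: 0.0255
gripper_force: 25.0
```

```bash
python3 cellpose.py wrist,side
```

```text
t 35.92 tcp [ 0.5 -0.6  0.1] yang 125.2 tilt [ 0. -0. -1.] w 0.0255 gf 25.0 F [ 1.5 -0.9  0.3] q [ 1.4  0.9 -1.   1.4  0.8  1.2  2.5]
T tcp [-173.1 -259.4]
wrist 0.97 [594. 441.] T rect [ -85.2 -119.6] [298.  29.] 46 x% [-195.4  -10.4] y% [-215.3  -56.7  -41. ] z% [37.2 48.7 53.5]
wrist 0.81 [320. 295.] T rect [-140.2 -260.2] [ 52. 136.] 90 x% [-207.7 -153.9] y% [-270.8 -258.1 -245.7] z% [149.8 161.8 164.5]
side 0.47 [330. 263.] T rect [ -2.7 -47.5] [80. 42.] 1 x% [-38.7  34.7] y% [-67.8 -58.3 -39.6] z% [34.2 48.  52.6]
```

{"op": "send_rows", "data": {"rows": [[[0, 25, 0], 0, 0.9], [[0, 35, 0], 0, 0.9], [[-4, 35, 0], 0, 0.9], [[-4, 35, 0], 0, 0.9], [[-4, 35, 0], 0, 0.9], [[-4, 35, 0], 0, 0.9], [[-4, 35, 0], 0, 0.9], [[-5, 35, 0], 0, 0.9], [[-5, 35, 0], 0, 0.9], [[-4, 30, 0], 0, 0.9], [[-4, 18, 0], 0, 0.9], [[0, 0, 0], 0, 0.9]]}}

```text
time: 37.12
eef_pos: [0.4109, -0.2094, 0.1287]
eef_rot: [0.96, -2.989, -0.004]
wrist_force: [0.1, -0.5, -0.9]
grip_width: 0.0251
gripper_force: 25.0
```

{"op": "send_rows", "data": {"rows": [[[0, 0, -20], 0, 0.9], [[0, 0, -20], 0, 0.9], [[0, 0, -15], 0, 0.9], [[0, 0, 0], 0, 0.9], [[0, 0, 0], 0, 0.9], [[0, 0, 0], 0, 0.9]]}}

```text
time: 37.62
eef_pos: [0.4131, -0.214, 0.0747]
eef_rot: [-0.95, 2.994, 0.001]
wrist_force: [0.5, 0.6, -0.8]
grip_width: 0.025
gripper_force: 25.0
```

```bash
python3 -c "
from h import *
tool();print(T(arm.get_state()['eef_pos']))"
```

```text
t 37.62 tcp [ 0.4131 -0.214   0.0747] yang 125.2 tilt [ 0.  0. -1.] w 0.025 gf 25.0 F [ 0.5  0.6 -0.8] q [ 1.25  0.66 -1.06  2.1   0.79  0.85  1.9 ]
[-1.5 53.8]
```

{"op": "send_rows", "data": {"rows": [[[4, 0, -10], 0, 0.9], [[0, 0, 0], 0, 0.9], [[0, 0, 0], 0, 0.9]]}}

```text
time: 37.87
eef_pos: [0.4169, -0.2139, 0.0643]
eef_rot: [-0.951, 2.994, 0.0]
wrist_force: [0.2, 0.1, -0.8]
grip_width: 0.0256
gripper_force: 25.0
```

```bash
python3 cellpose.py wrist
```

```text
t 37.87 tcp [ 0.4 -0.2  0.1] yang 125.2 tilt [-0.  0. -1.] w 0.0256 gf 25.0 F [ 0.2  0.1 -0.8] q [ 1.2  0.7 -1.   2.1  0.8  0.8  1.9]
T tcp [ 1.7 51.7]
wrist 0.69 [108. 270.] T rect [ -7.2 -41.8] [ 61. 114.] 21 x% [-32.5  24.3] y% [-63.6 -47.6 -39.5] z% [36.4 50.3 53.4]
wrist 0.6 [319. 294.] T rect [ 2.6 53.8] [32. 72.] 88 x% [-33.   20.7] y% [40.2 52.8 65.1] z% [75.8 86.5 89.2]
```

{"op": "send_rows", "data": {"rows": [[[0, 0, -12], 0, 0.9], [[0, 0, -12], 0, 0.9], [[0, 0, -8], 0, 0.9], [[0, 0, -2.5], 0, 0.9], [[0, 0, 0], 0, 0.9], [[0, 0, 0], 0, 0.66], [[0, 0, 0], 0, 0.64], [[0, 0, 0], 0, 0.64], [[0, 0, 20], 0, 0.64], [[0, 0, 35], 0, 0.64], [[0, 0, 35], 0, 0.64], [[0, 0, 35], 0, 0.64]]}}

```text
time: 38.97
eef_pos: [0.4163, -0.213, 0.1562]
eef_rot: [0.953, -2.993, -0.002]
wrist_force: [0.1, -0.9, -0.3]
grip_width: 0.033
gripper_force: 0.0
```

{"op": "send_rows", "data": {"rows": [[[0, 0, 35], 0, 0.64], [[0, 0, 20], 0, 0.64], [[0, 0, 10], 0, 0.64], [[0, 0, 0], 0, 0.9]]}}

```text
time: 39.3
eef_pos: [0.4175, -0.2143, 0.2214]
eef_rot: [-0.95, 2.993, -0.005]
wrist_force: [-0.5, 0.1, -0.1]
grip_width: 0.0283
gripper_force: 0.0
```

```bash
python3 cellpose.py wrist,scene; ls pics|tail -3
python3 - <<'E'
from h import *
im,d,c=shot("scene"); im2,_,_=shot("wrist")
a=cv2.resize(im[200:320,290:450],(640,480),interpolation=cv2.INTER_CUBIC)
cv2.imwrite("pics/s10.png",cv2.resize(np.hstack([a,im2])[:,:,::-1],(800,300)))
P=cloud(d,c); t=np.c_[(P[:,:2]-O)@ex,(P[:,:2]-O)@ey,P[:,2]]
m=(t[:,0]>.05)&(t[:,0]<.2)&(abs(t[:,1])<.1)&(t[:,2]>.1)&(t[:,2]<.23)
k=m&(t[:,2]>.195); print("lid bar T",np.median(t[k],axis=0),k.sum(),t[m][:,2].max())
E
```

```text
t 39.3 tcp [ 0.4 -0.2  0.2] yang 125.2 tilt [ 0. -0. -1.] w 0.0283 gf 0.0 F [-0.5  0.1 -0.1] q [ 1.5  0.5 -1.3  2.   0.5  1.1  2.1]
T tcp [ 2. 51.]
wrist 0.97 [201. 222.] T rect [  2.1 -57.6] [36. 70.] 89 x% [-31.5  34.9] y% [-74.8 -49.2 -39.9] z% [18.  50.5 53.6]
wrist 0.61 [320. 218.] T rect [ 1.8 50.2] [71. 28.] 0 x% [-32.7  33.5] y% [38.3 50.9 64. ] z% [40.3 50.7 53.6]
scene 0.74 [368. 240.] T rect [  0.8 -79.5] [69. 80.] 1 x% [-33.5  33.3] y% [-115.   -46.7  -40.2] z% [ 3.  48.4 56.3]
scene 0.54 [359. 274.] T rect [-2.3 38.9] [57. 66.] 80 x% [-32.   31.9] y% [38.4 56.9 63.6] z% [34.6 50.2 55.6]
scene 0.33 [326. 224.] T rect [ 98.4 -60.7] [ 90. 285.] 15 x% [ 56.4 118.9] y% [-85.4   5.3  83.3] z% [ 63.1 128.7 206.7]
w8.png
w9.png
w9c.png
lid bar T [0.11345504 0.00455381 0.20479638] 143 0.20890684159558084
```

View pics/s10.png

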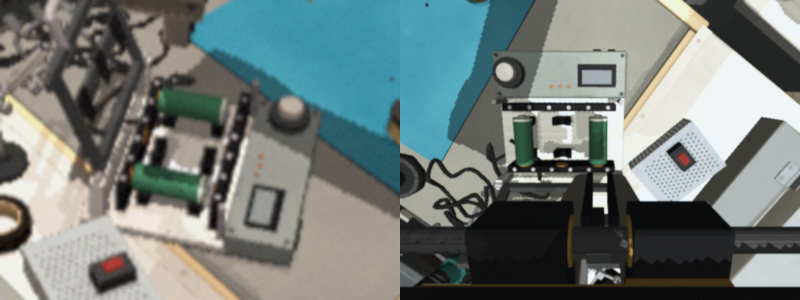

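Both waiting cells are seated, in cradles 1 and 3. Their bright + ends face the console, at (225,105) and (190,190) in the left panel. Now I'll fetch the lid bar at about T (115, 0, 200).

{"op": "send_rows", "data": {"rows": [[[0, 0, 25], -7, 0.72], [[0, 0, 20], -7, 0.72], [[10, 0, 0], -7, 0.72], [[15, 3, 0], -7, 0.72], [[15, 3, 0], -7, 0.72], [[15, 3, 0], -7, 0.72], [[15, 3, 0], -7, 0.72], [[15, 3, 0], -7, 0.72], [[15, 3, 0], -7, 0.72], [[13, 3, 0], -7, 0.72], [[10, 1, 0], -7, 0.72], [[0, 0, 0], -7, 0.72]]}}

```text
time: 40.6
eef_pos: [0.5412, -0.1905, 0.2636]
eef_rot: [-1.302, -2.858, -0.003]
wrist_force: [-0.9, -0.7, 0.4]
grip_width: 0.0257
gripper_force: 0.0
```

{"op": "send_rows", "data": {"rows": [[[0, 0, 0], -5.8, 0.72], [[0, 0, 0], 0, 0.72], [[0, 0, 0], 0, 0.72]]}}

```text
time: 40.85
eef_pos: [0.5395, -0.1914, 0.2641]
eef_rot: [-1.434, -2.794, 0.001]
wrist_force: [-1.0, -0.3, -0.2]
grip_width: 0.0256
gripper_force: 0.0
```

Run:
```python
from h import *
tool();print(T(arm.get_state()['eef_pos']))
for n in ("wrist","scene"):
    im,d,c=shot(n,"lid_"+n); P=cloud(d,c); t=np.c_[(P[:,:2]-O)@ex,(P[:,:2]-O)@ey,P[:,2]]
    k=(abs(t[:,0]-.115)<.03)&(abs(t[:,1])<.06)&(t[:,2]>.185)&(t[:,2]<.215)
    if k.sum()>5: print(n,k.sum(),np.percentile(t[k]*1000,[2,50,98],axis=0).round(1))
    for e in arm.mark_of("lid_bar",n)[:2]: print(n,e,T(plane(e["uv"],.2,c)))
```

```text
t 40.85 tcp [ 0.5395 -0.1914  0.2641] yang 35.6 tilt [-0.001  0.    -1.   ] w 0.0256 gf 0.0 F [-1.  -0.3 -0.2] q [ 0.95  0.44 -0.87  1.7   0.36  1.17  0.6 ]
[114.6  -1. ]
wrist 2463 [[107.1 -39.6 187.4]
 [115.9   3.7 204.1]
 [121.4  40.8 206.3]]
wrist {'uv': [326.1, 262.6], 'confidence': 0.67} [118.2  -3.1]
scene 182 [[104.  -42.1 185.9]
 [112.1   8.1 203.4]
 [119.6  40.4 208.8]]
scene {'uv': [316.0, 196.3], 'confidence': 0.63} [109.4  -0. ]
scene {'uv': [366.5, 242.0], 'confidence': 0.3} [-25.  110.6]
```

View pics/lid_wrist.png

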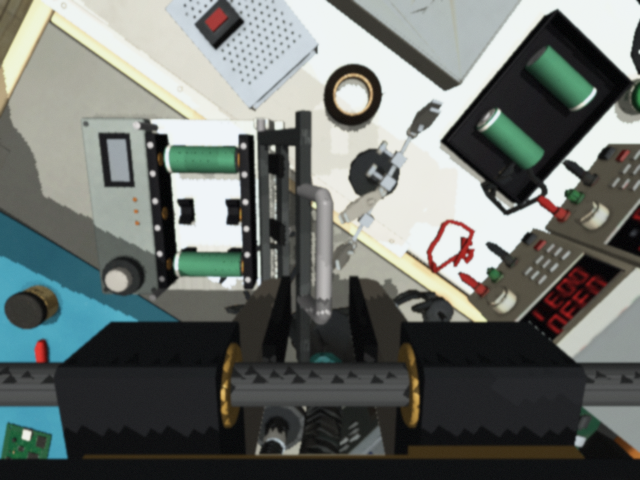

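The picture shows the bar running vertically at (322,250) between the fingers. Both cells lie well in the cradles and both tested cells in the tray. Down and grip.

{"op": "send_rows", "data": {"rows": [[[1, 1, -25], 0, 0.72], [[0, 0, -25], 0, 0.72], [[0, 0, -16], 0, 0.72], [[0, 0, -5], 0, 0.72], [[0, 0, 0], 0, 0.72], [[0, 0, 0], 0, 1], [[0, 0, 0], 0, 1], [[0, 0, 0], 0, 1], [[0, 0, 0], 0, 1]], "force": 20}}

```text
time: 41.8
eef_pos: [0.5417, -0.1909, 0.1952]
eef_rot: [1.439, 2.79, 0.001]
wrist_force: [0.8, 0.2, 1.5]
grip_width: 0.009
gripper_force: 20.0
```

Run:
```python
from h import *
tool();p=arm.get_state()['eef_pos'];print(T(p))
q=None
for k in list(range(1120,0,-75))+[0]:
    a=np.radians(k/10); v=np.r_[ex*(-150*np.cos(a)),150*np.sin(a)]
    if q is not None: print(k/10,np.round(v-q,1).tolist())
    q=v
```

```text
t 41.8 tcp [ 0.5417 -0.1909  0.1952] yang 35.4 tilt [ 0.003 -0.001 -1.   ] w 0.009 gf 20.0 F [0.8 0.2 1.5] q [ 0.91  0.51 -0.83  1.77  0.43  1.05  0.54]
[116.7  -1.8]
104.5 [-15.2, -10.8, 6.1]
97.0 [-15.7, -11.2, 3.7]
89.5 [-16.0, -11.3, 1.1]
82.0 [-15.9, -11.3, -1.5]
74.5 [-15.7, -11.1, -4.0]
67.0 [-15.1, -10.7, -6.5]
59.5 [-14.3, -10.1, -8.8]
52.0 [-13.2, -9.4, -11.0]
44.5 [-11.9, -8.5, -13.1]
37.0 [-10.4, -7.4, -14.9]
29.5 [-8.8, -6.2, -16.4]
22.0 [-6.9, -4.9, -17.7]
14.5 [-5.0, -3.6, -18.6]
7.0 [-3.0, -2.1, -19.3]
0.0 [-0.9, -0.6, -18.3]
```

{"op": "send_rows", "data": {"rows": [[[-15.2, -10.8, 6], 0, 1], [[-15.7, -11.2, 3.7], 0, 1], [[-16, -11.3, 1], 0, 1], [[-16, -11.3, -1.5], 0, 1], [[-15.7, -11, -4], 0, 1], [[-15, -10.7, -6.5], 0, 1], [[-14.3, -10, -8.8], 0, 1], [[-13.2, -9.4, -11], 0, 1], [[0, 0, 0], 0, 1]]}}

```text
time: 42.55
eef_pos: [0.417, -0.2781, 0.1713]
eef_rot: [-1.444, -2.788, 0.001]
wrist_force: [0.6, -0.6, -1.3]
grip_width: 0.0093
gripper_force: 20.0
```

{"op": "send_rows", "data": {"rows": [[[-12, -8.5, -13], 0, 1], [[-10.4, -7.4, -15], 0, 1], [[-8.8, -6.2, -16.4], 0, 1], [[-7, -5, -17.7], 0, 1], [[-5, -3.6, -18.6], 0, 1], [[0, 0, 0], 0, 1]]}}

```text
time: 43.05
eef_pos: [0.3766, -0.3067, 0.0905]
eef_rot: [-1.44, -2.791, -0.003]
wrist_force: [1.8, 0.6, -1.9]
grip_width: 0.0088
gripper_force: 20.0
```

```bash
python3 -c "
from h import *
tool();print(T(arm.get_state()['eef_pos']))"
```

```text
t 43.05 tcp [ 0.3766 -0.3067  0.0905] yang 35.4 tilt [ 0.     0.002 -1.   ] w 0.0088 gf 20.0 F [ 1.8  0.6 -1.9] q [ 1.23  0.5  -0.75  2.06  0.49  0.77  0.79]
[-84.9  -0.6]
```

{"op": "send_rows", "data": {"rows": [[[-3, -2, -17], 0, 1], [[-0.8, -0.6, -15], 0, 1], [[0, 0, -5], 0, 1], [[0, 0, 0], 0, 1], [[0, 0, 0], 0, 1]]}}

```text
time: 43.47
eef_pos: [0.3743, -0.3095, 0.0563]
eef_rot: [1.438, 2.792, -0.0]
wrist_force: [0.7, 2.5, 2.5]
grip_width: 0.0094
gripper_force: 20.0
```

```bash
python3 -c "
from h import *
tool();print(T(arm.get_state()['eef_pos']))"
```

```text
t 43.47 tcp [ 0.3743 -0.3095  0.0563] yang 35.5 tilt [ 0.001 -0.001 -1.   ] w 0.0094 gf 20.0 F [0.7 2.5 2.5] q [ 1.2   0.56 -0.7   2.08  0.56  0.7   0.75]
[-88.4  -1.5]
```

Shut. Release, rise and locate the button.

{"op": "send_rows", "data": {"rows": [[[0, 0, 0], 0, 0.8], [[0, 0, 0], 0, 0.76], [[0, 0, 0], 0, 0.76], [[0, 0, 20], 0, 0.76], [[0, 0, 35], 0, 0.76], [[0, 0, 35], 0, 0.8], [[15, -20, 25], 0, 1], [[17, -20, 0], 0, 1], [[0, 0, 0], 0, 1], [[0, 0, 0], 0, 1]]}}

```text
time: 44.3
eef_pos: [0.4047, -0.3506, 0.1701]
eef_rot: [1.442, 2.791, 0.0]
wrist_force: [-0.7, -0.6, -1.6]
grip_width: 0.0006
gripper_force: 0.0
```

Run:
```python
from h import *
tool();print(T(arm.get_state()['eef_pos']))
for n in ("scene","side","wrist"):
    im,d,c=shot(n,"btn_"+n); P=cloud(d,c); t=np.c_[(P[:,:2]-O)@ex,(P[:,:2]-O)@ey,P[:,2]]*1000
    k=(abs(t[:,0]+90)<25)&(abs(t[:,1]+68)<25)&(t[:,2]>36)&(t[:,2]<60)
    if k.sum()>5: print(n,k.sum(),np.percentile(t[k],[2,50,98],axis=0).round(1).tolist())
    for e in arm.mark_of("start_button_top",n)[:1]: print(n,e,T(plane(e["uv"],.045,c)))
    k=(t[:,0]>-110)&(t[:,0]<70)&(abs(t[:,1])<80)&(t[:,2]>56)&(t[:,2]<100)
    if k.sum()>5: print(" lid z",np.percentile(t[k][:,2],[5,50,95]).round(1), np.polyfit(t[k][:,0],t[k][:,2],1).round(3))
```

```text
t 44.3 tcp [ 0.4047 -0.3506  0.1701] yang 35.4 tilt [ 0. -0. -1.] w 0.0006 gf 0.0 F [-0.7 -0.6 -1.6] q [ 1.29  0.47 -0.81  1.89  0.41  0.96  0.92]
[-87.5 -52.6]
scene 134 [[-108.4, -80.3, 36.4], [-94.7, -64.2, 45.1], [-72.2, -50.4, 55.4]]
scene {'uv': [406.5, 242.1], 'confidence': 0.54} [-91.4 -73.5]
 lid z [59.9 65.8 68.9] [-1.0000e-03  6.5338e+01]
side 136 [[-108.9, -87.4, 36.3], [-95.4, -71.9, 41.3], [-73.4, -51.8, 54.2]]
side {'uv': [317.6, 283.9], 'confidence': 0.49} [-88.5 -73.2]
 lid z [57.3 62.2 65.6] [-2.0000e-03  6.1902e+01]
wrist 1946 [[-105.6, -81.3, 39.6], [-88.0, -63.5, 42.6], [-70.5, -48.4, 52.9]]
wrist {'uv': [321.6, 262.9], 'confidence': 0.9} [-86.  -70.9]
 lid z [59.2 64.8 66.2] [-5.0000e-03  6.4268e+01]
```

{"op": "send_rows", "data": {"rows": [[[5, -7.5, 0], 0, 1], [[4.5, -7, -20], 0, 1], [[0, 0, -30], 0, 1], [[0, 0, -30], 0, 1], [[0, 0, -22], 0, 1], [[0, 0, 0], 0, 1], [[0, 0, 0], 0, 1]]}}

```text
time: 45.18
eef_pos: [0.4141, -0.3639, 0.0674]
eef_rot: [-1.438, -2.791, -0.002]
wrist_force: [0.2, 0.2, 1.2]
grip_width: 0.0003
gripper_force: 0.0
```

Run:
```python
from h import *
tool();print(T(arm.get_state()['eef_pos']))
im,d,c=shot("wrist","btn2"); t=cloud(d,c); t=np.c_[(t[:,:2]-O)@ex,(t[:,:2]-O)@ey,t[:,2]]*1000
im2,_,_=shot("side"); a=cv2.resize(im2[230:330,260:380],(576,480),interpolation=cv2.INTER_CUBIC)
cv2.imwrite("pics/btn2c.png",cv2.resize(np.hstack([a,im])[:,:,::-1],(800,316)))
```

```text
t 45.18 tcp [ 0.4141 -0.3639  0.0674] yang 35.5 tilt [-0.001  0.002 -1.   ] w 0.0003 gf 0.0 F [0.2 0.2 1.2] q [ 1.2   0.63 -0.7   1.91  0.55  0.8   0.82]
[-87.5 -68.9]
```

View pics/btn2c.png

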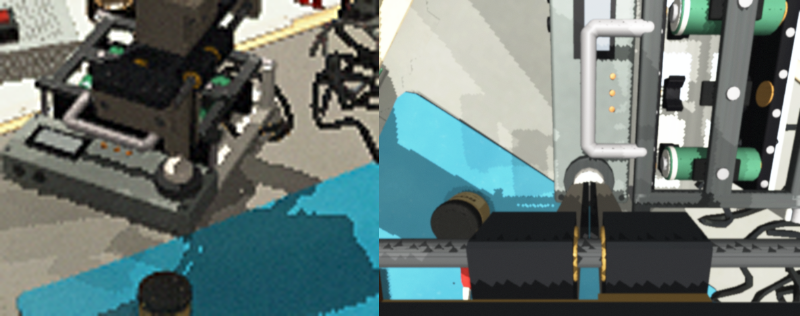

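The fingertips sit over the button at (588,175), and the lid lies flat over the cells. Press in small steps.

{"op": "send_rows", "data": {"rows": [[[0, 0, -6], 0, 1], [[0, 0, -5], 0, 1], [[0, 0, -3], 0, 1], [[0, 0, 0], 0, 1], [[0, 0, 0], 0, 1]]}}

```text
time: 45.7
eef_pos: [0.4141, -0.3643, 0.0541]
eef_rot: [1.44, 2.792, -0.0]
wrist_force: [-1.2, 0.6, -0.3]
grip_width: 0.0004
gripper_force: 0.0
```

{"op": "send_rows", "data": {"rows": [[[0, 0, -3], 0, 1], [[0, 0, -3], 0, 1], [[0, 0, 0], 0, 1], [[0, 0, 0], 0, 1]]}}

```text
time: 46.03
eef_pos: [0.4145, -0.3646, 0.0484]
eef_rot: [1.439, 2.791, -0.0]
wrist_force: [0.3, 0.2, 4.0]
grip_width: 0.0004
gripper_force: 1.8
```

{"op": "send_rows", "data": {"rows": [[[0, 0, -3], 0, 1], [[0, 0, 0], 0, 1], [[0, 0, 0], 0, 1]]}}

```text
time: 46.28
eef_pos: [0.4146, -0.3646, 0.0463]
eef_rot: [1.439, 2.791, -0.002]
wrist_force: [-2.9, 1.1, 13.0]
grip_width: 0.0004
gripper_force: 6.4
```

{"op": "send_rows", "data": {"rows": [[[0, 0, -2], 0, 1], [[0, 0, 0], 0, 1], [[0, 0, 0], 0, 1]]}}

```text
time: 46.53
eef_pos: [0.4147, -0.3647, 0.046]
eef_rot: [1.439, 2.792, -0.004]
wrist_force: [-6.6, 4.0, 28.0]
grip_width: 0.0004
gripper_force: 14.0
```

The button bottomed at z = 46 mm with 28 N. Rise clear.

{"op": "send_rows", "data": {"rows": [[[0, 0, 8], 0, 1], [[0, 0, 15], 0, 1], [[0, 0, 30], 0, 1], [[0, 0, 35], 0, 1], [[-5, -20, 35], 0, 1], [[-10, -30, 35], 0, 1], [[-10, -30, 20], 0, 1], [[0, 0, 0], 0, 1]]}}

```text
time: 47.2
eef_pos: [0.3885, -0.4488, 0.2208]
eef_rot: [1.449, 2.78, -0.009]
wrist_force: [-0.5, -1.7, -0.2]
grip_width: 0.0005
gripper_force: 0.0
```

Run:
```python
from h import *
tool()
im,d,c=shot("scene"); t=cloud(d,c); t=np.c_[(t[:,:2]-O)@ex,(t[:,:2]-O)@ey,t[:,2]]*1000
k=(t[:,0]>-110)&(t[:,0]<70)&(abs(t[:,1])<80)&(t[:,2]>56)&(t[:,2]<100)
print("lid",np.percentile(t[k][:,2],[5,50,95]).round(1), np.polyfit(t[k][:,0],t[k][:,2],1).round(3))
for e in arm.regions_of("tray","scene")[:1]:
    Q=cloud(d,c,e["pixels"]); print(cv2.minAreaRect((Q[Q[:,2]<.03][:,:2]*1000).astype(np.float32)))
for n in ("wrist",):
    im2,d,c=shot(n); t=cloud(d,c); t=np.c_[(t[:,:2]-O)@ex,(t[:,:2]-O)@ey,t[:,2]]*1000
    k=(np.hypot(t[:,0]+88,t[:,1]+70)<7); print("btn top",np.median(t[k][:,2]) if k.any() else None)
a=cv2.resize(im[150:390,150:550],(800,480),interpolation=cv2.INTER_CUBIC); cv2.imwrite("pics/fin.png",a[:,:,::-1])
```

```text
t 47.2 tcp [ 0.3885 -0.4488  0.2208] yang 34.9 tilt [ 0.003 -0.008 -1.   ] w 0.0005 gf 0.0 F [-0.5 -1.7 -0.2] q [ 1.39  0.5  -0.8   1.71  0.4   1.1   1.08]
lid [60.2 65.8 68.7] [-1.0000e-03  6.5338e+01]
((666.1405029296875, 6.686576843261719), (152.52247619628906, 135.85333251953125), 86.5450439453125)
btn top 51.93769676987926
```

View pics/fin.png

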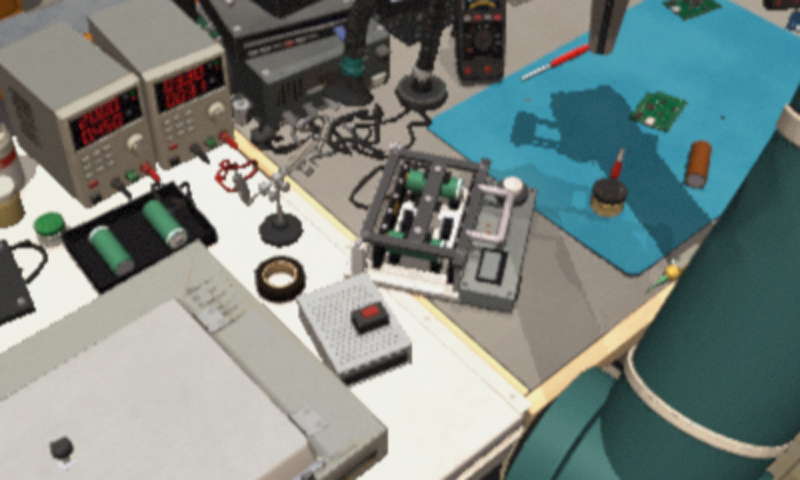

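The final view shows the lid shut flat at (430,205), the new cells under it, the tested cells in the tray at (108,250) and (165,222), and the bystanders where they were. The button top is back up at 52 mm. Handing in.

```bash
python3 -c "
from cell import arm
print(arm.sign_off())"
```

```text
the job is handed in; nothing more can be done
None
```

I completed and handed in the changeover: the two tested cells are in the tray, the two waiting cells are in cradles 1 and 3 with their + ends to the front, the lid is shut, the start button was pressed fully and came back up, and I left the flux pot, tape roll and red clip where they were.

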